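# Clear the paint pots, weight the collage, put the pots back

### The job

Three paint pots stand in front of the steel weight on the wooden stand: first move all three into the grey tray, standing upright, without shifting the weight. Then lay the weight on the collage board, centred on the black strip and lying along it, and only after that put each pot back upright on the very spot of the stand where that pot stood at the start. Do not tip a pot over, and leave the tape roll, the scissors and the pencil cup where they are.

Things in the scene. Friction and masses are not known exactly. Their poses are not given: they have to be found in the camera images.
- pot_blue_mid (a point): Closed white paint pot with blue band, shoulder and cap; body 52 mm in diameter, 58 mm tall, topped by a coaxial cap 26 mm in diameter, 38 mm tall (96 mm in all; about 0.15 kg). The cap can be gripped from above. The point is on the axis, 48 mm above the underside (cap: 10 to 48 mm above the point); z up. Starts on one of the three round patches of the stand; which one varies.
- pot_yellow_mid (a point): Closed white paint pot with yellow band, shoulder and cap; body 52 mm in diameter, 58 mm tall, topped by a coaxial cap 26 mm in diameter, 38 mm tall (96 mm in all; about 0.15 kg). The cap can be gripped from above. The point is on the axis, 48 mm above the underside (cap: 10 to 48 mm above the point); z up. Starts on one of the three round patches of the stand; which one varies.
- pot_green_mid (a point): Closed white paint pot with green band, shoulder and cap; body 52 mm in diameter, 58 mm tall, topped by a coaxial cap 26 mm in diameter, 38 mm tall (96 mm in all; about 0.15 kg). The cap can be gripped from above. The point is on the axis, 48 mm above the underside (cap: 10 to 48 mm above the point); z up. Starts on one of the three round patches of the stand; which one varies.
- weight_mid (a point): Steel block with a thin cork base, 110 mm (its x) by 34 mm (its y) by 30 mm high, about 0.7 kg. The point is its centre, 15 mm above its underside. It starts at the rear of the stand, its length along the stand's y, about 13 mm behind the pots, leaving no finger room at its front until they are gone; free room behind.
- pot_stand: Fixed flat board of light wood, 160 mm (x) by 200 mm (y) by 12 mm thick, origin at the centre of its underside; x points from its front (pots) to its rear (weight), z up. Flat dark round patches at x = -31 mm, y = -58, 0 and 58 mm mark the pots' spots, a dark rectangle at x = 25 mm the weight's.
- tray: Fixed grey plastic tray, 260 mm (x) by 120 mm (y) over all, walls 5 mm thick, rim 10 mm above the table, inner floor 5 mm above the table and 250 by 110 mm; there is room for the three pots in a row along x, 75 mm apart. Origin at the centre of its underside. It lies to the left or to the right of the stand.
- black_strip (a point): Centre of the black strip, 130 mm (x) by 46 mm (y), in the middle of the collage board (fixed, 240 by 150 by 4 mm, with coloured paper strips along both sides). The point lies on the board's upper face, 4 mm above the table; x runs along the strip. The board lies on the other side of the stand from the tray.
- tape_roll: Bystander: roll of brown tape lying flat, 76 mm in diameter, 24 mm high, between robot and stand. Origin at the centre of its underside.
- scissors: Bystander: dark blue scissors lying flat beyond the stand, 178 mm long, 100 mm wide and 11 mm high, tips to +x. Origin near the pivot, at its underside.
- pencil_cup: Bystander: white cup 76 mm in diameter and 90 mm high with pencils standing up to 175 mm, beyond the stand. Origin at the centre of its underside.
Not all that is in view belongs to the job. Leave any pink look-alike of the part that bears pot_green_mid alone.

How it is judged:
By the outcome, as a careful person would: the job done as asked, in the order asked, and still so for the second after the job is handed in, with the robot touching nothing.
It also fails if it takes over 136 s, if anything falls off the work surface, if the arm or the gripper's body presses on something with over 40 N, if the wrist force passes 120 N, or if a joint passes its speed limit or range.

### The arm

A 7-joint arm with a two-finger parallel gripper is mounted at the origin on the work surface. World frame = base frame: x ahead of the robot, y to its left, z up, the work surface at z = 0. Lengths are in mm, angles in rad, forces in N, time in s.
With the tool pointing down it reaches from about 425 to 875 mm from the base axis. Payload 4.7 kg.
Tool frame: the origin (TCP) lies between the finger pads; the fingertips stand ahead of it and the grasp point (between the pads) is the TCP (arm.tcp_to_tips is the z of the fingertips in the tool frame, in mm); z points along the fingers, y is the direction in which the jaws open and shut (so a half turn about z gives the same grasp; the last joint's range is limited). The gripper opens to 87 mm and grips with 3 to 60 N. Pads are 19 mm wide; open, the fingers measure 117 mm over their backs; the gripper's body (75 mm by 190 mm) begins 51 mm behind the grasp point.
Start: joints at [1.322, 0.321, -0.07, 1.45, 0.023, 1.371, -0.057], TCP at [168.839, -627.71, 218.287] pointing down, gripper open.
Joint ranges: [-2.86, 2.86], [-0.3, 2.09], [-1.38, 1.24], [0.06, 2.45], [-1.56, 4.7], [0.09, 2.05], [-2.69, 2.69]. Speed limits (rad/s): [2.57, 2.57, 3.14, 3.14, 3.14, 3.14, 3.14].

### API

Orientations are given as a unit quaternion [x, y, z, w].
In Python, from bench import arm gives the robot as it stands.
- The arm moves only by the shell command python3 -m pendant 'ROWS' [FORCE]. ROWS is JSON, a list of rows, each a list of 7 numbers: the turn, a rotation vector about the tool's x, y, z in degrees, then the shift along the tool's x, y, z in cm, then the opening, from 0 (shut) to 1 (fully open). A call has exactly 10 rows; each row is the pose to reach, as a shift and turn from the pose measured when the call began, along the tool's axes at that moment; what a row does not reach only later rows make up. A row lasts 1/10 s, in which the tool goes at most 50 mm and 8.59 degrees, less where a joint would pass 70% of its speed; a pose out of reach is approached as far as the arm can. A call with a gripper value outside its range is refused whole. The fingers move at their own pace and stop on an object; FORCE is the grip in N (left out, the last holds). Time passes only in rows, so rows that repeat a pose let the fingers close, or fill a call up. It gives the time, the measured TCP pose, the force and the opening at its end, in the units of the state.
- arm.sense(): the state, without advancing time (a new reading comes with each control period).
- arm.get_image(name): name is "side" or "top"; returns a dict with "image" (400x640x3 uint8, blue, green, red), "fx", "fy", "cx", "cy" (pixels), "world_from_camera" (4x4, takes a point from camera to world coordinates). Camera axes: x right, y down, z forward; pixel columns grow to the right and rows downward; lengths in mm; the calibration is good to about 2 mm. A picture is of the moment at which its call begins. There is no depth.
- arm.close_job(): hands the job in, once; it reports no verdict.
The state is a dict: "time_s": time; "qpos": joint angles; "joint_vel": joint speeds; "joint_efforts": joint torques, N m; "tool_pos": TCP position; "eef_rot": TCP orientation; "wrist_force": force on the tool from outside, world axes, zero at the start; "moment": the same for the moment, N m; "width": finger opening in mm.
Only numpy, scipy, OpenCV 4.12 (cv2) and the standard library are available. Lean on these libraries where they do the work, as an engineer would, in place of code of your own. Each camera call takes 0.05 s, during which the arm holds its last target.

## Working session

There is one attempt and no reset: what is moved stays moved. The work goes in short steps, Python scripts to look and compute and a shell command to move; the robot and the scene stay as the last step left them, time stands still between calls to the robot, and variables do not carry over. Pictures are saved under pics/ and viewed, and the job is handed in when it is done.

```bash
ls; mkdir -p pics
python3 - <<'E'
from bench import arm
import cv2,numpy as np
s=arm.sense()
print({k:np.round(v,3) for k,v in s.items()}, arm.tcp_to_tips)
for n in("side","top"):
    d=arm.get_image(n); cv2.imwrite(f"pics/{n}0.png",d["image"]); print(n,d["fx"],d["fy"],d["cx"],d["cy"]); print(np.round(d["world_from_camera"],3))
E
```

```text
pics
{'time_s': np.float64(0.0), 'qpos': array([ 1.322,  0.322, -0.07 ,  1.452,  0.023,  1.371, -0.057]), 'joint_vel': array([-0.001,  0.   ,  0.001, -0.001, -0.001, -0.   ,  0.001]), 'joint_efforts': array([-0.0000e+00, -4.9129e+01, -4.0400e-01, -3.1253e+01, -6.4000e-02,
        4.4000e-02,  0.0000e+00]), 'tool_pos': array([ 168.669, -627.143,  217.119]), 'eef_rot': array([ 0.991,  0.131, -0.   , -0.001]), 'wrist_force': array([0.672, 1.161, 1.055]), 'moment': array([ 0.038, -0.037, -0.041]), 'width': np.float64(86.612)} 19.0
side 398.6383525244287 398.6383525244287 323.7257663179282 199.44361038890202
[[-9.74000e-01 -1.68000e-01  1.52000e-01  4.54148e+02]
 [-2.27000e-01  7.38000e-01 -6.35000e-01  5.66507e+02]
 [-6.00000e-03 -6.53000e-01 -7.57000e-01  7.28907e+02]
 [ 0.00000e+00  0.00000e+00  0.00000e+00  1.00000e+00]]
top 469.4194132827781 469.4194132827781 314.65647876398845 201.1089078297794
[[ 2.000000e-03 -9.900000e-01  1.410000e-01  4.288210e+02]
 [-1.000000e+00 -6.000000e-03 -2.900000e-02  1.159000e+01]
 [ 3.000000e-02 -1.410000e-01 -9.900000e-01  1.090391e+03]
 [ 0.000000e+00  0.000000e+00  0.000000e+00  1.000000e+00]]
```

View pics/top0.png

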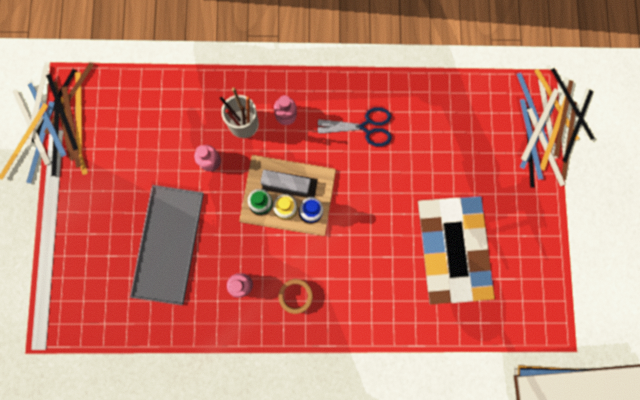

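View pics/side0.png

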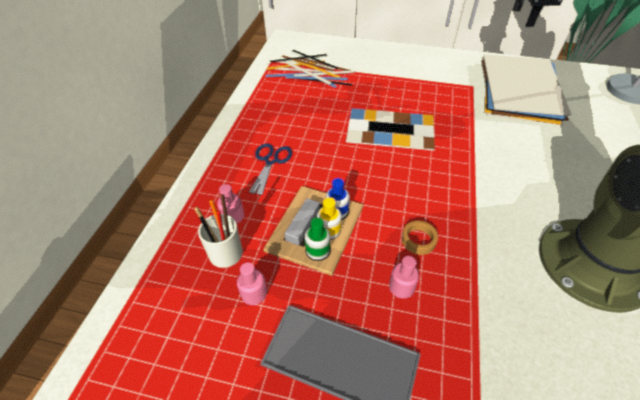

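The top view shows the stand at about (288,195) with the caps green (258,198), yellow (285,204) and blue (312,208). The weight is at (288,182), the tray at (167,245) and the board strip at (456,250). Three pink look-alikes stand at (285,109), (205,157) and (238,285). They aren't on the stand, so I'll leave them alone. Next I measure.

```bash
cat > h.py <<'E'
from bench import arm
import cv2,numpy as np
def ray(d,uv):
    uv=np.atleast_2d(np.asarray(uv,float)); T=np.asarray(d["world_from_camera"])
    c=np.c_[(uv[:,0]-d["cx"])/d["fx"],(uv[:,1]-d["cy"])/d["fy"],np.ones(len(uv))]
    return T[:3,3],c@T[:3,:3].T
def plane(d,uv,z):
    o,r=ray(d,uv); return o+r*((z-o[2])/r[:,2])[:,None]
def proj(d,p):
    T=np.linalg.inv(d["world_from_camera"]); c=np.atleast_2d(p)@T[:3,:3].T+T[:3,3]
    return np.c_[d["fx"]*c[:,0]/c[:,2]+d["cx"],d["fy"]*c[:,1]/c[:,2]+d["cy"]]
def tri(d1,u1,d2,u2):
    o1,r1=ray(d1,u1);o2,r2=ray(d2,u2);A=np.c_[r1[0],-r2[0]]
    t=np.linalg.lstsq(A,o2-o1,rcond=None)[0]; a=o1+t[0]*r1[0];b=o2+t[1]*r2[0]
    return (a+b)/2,np.linalg.norm(a-b)
def hsv(d): return cv2.cvtColor(d["image"],cv2.COLOR_BGR2HSV)
def blobs(m,amin=30):
    c,_=cv2.findContours(m.astype(np.uint8),cv2.RETR_EXTERNAL,cv2.CHAIN_APPROX_NONE)
    return sorted([k for k in c if cv2.contourArea(k)>=amin],key=cv2.contourArea,reverse=True)
def crop(d,x0,y0,x1,y1,f,name):
    cv2.imwrite("pics/"+name,cv2.resize(d["image"][y0:y1,x0:x1],None,fx=f,fy=f,interpolation=cv2.INTER_CUBIC))
COL={"green":(50,85),"yellow":(22,35),"blue":(105,128)}
E
python3 - <<'E'
from h import *
t=arm.get_image("top");s=arm.get_image("side")
crop(t,230,145,350,245,6,"stand_t.png");crop(s,260,170,370,280,5,"stand_s.png")
crop(t,405,185,505,310,4,"board_t.png");crop(t,120,175,215,310,4,"tray_t.png")
E
```

```text
(no output)
```

View pics/stand_t.png

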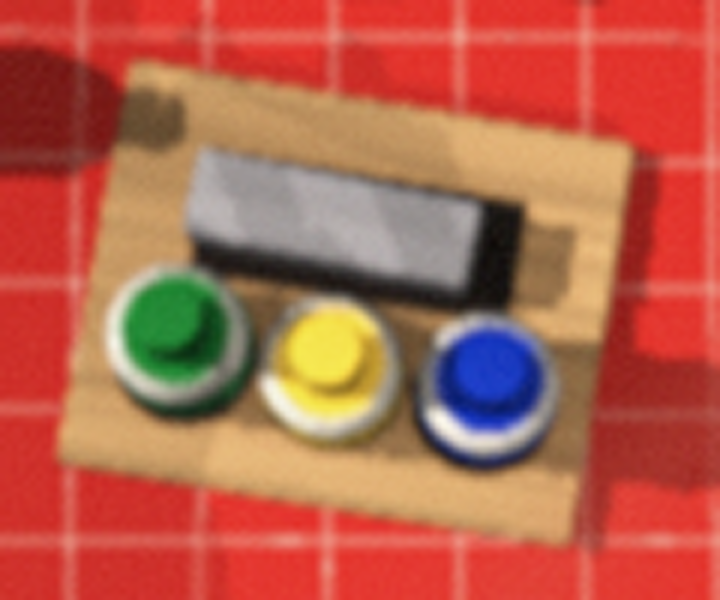

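View pics/stand_s.png

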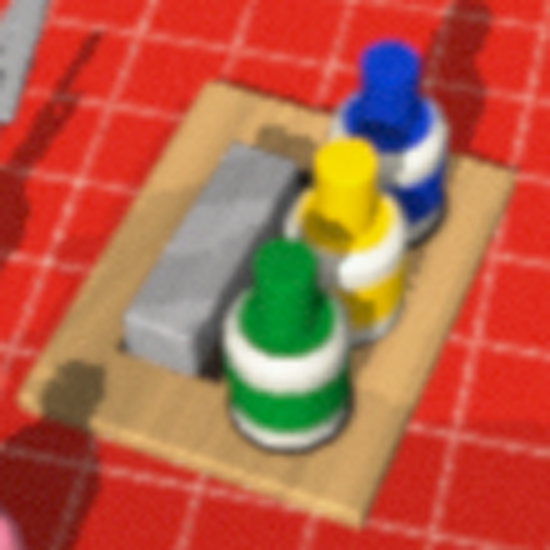

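View pics/board_t.png

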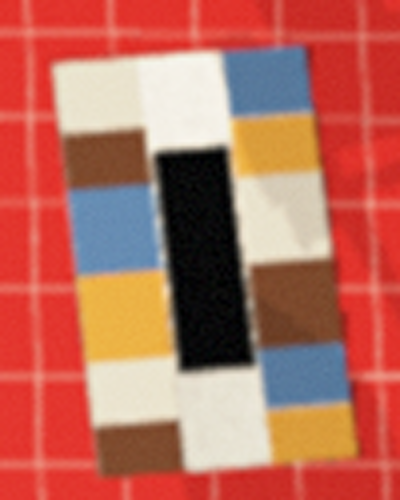

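View pics/tray_t.png

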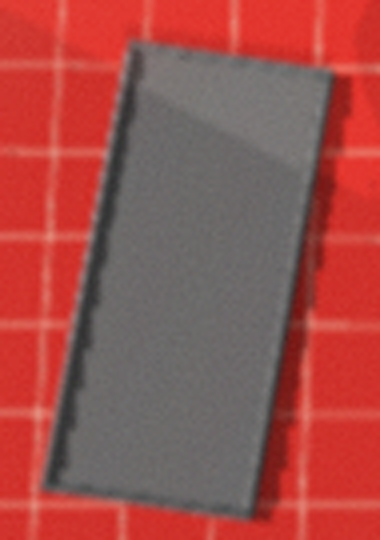

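```bash
cat > meas.py <<'E'
from h import *
def stand(t):
    H=hsv(t);m=(H[...,0]>10)&(H[...,0]<24)&(H[...,1]>60)&(H[...,1]<190)&(H[...,2]>100)
    roi=np.zeros_like(m);roi[150:242,235:342]=1;m&=roi.astype(bool)
    m=cv2.morphologyEx(m.astype(np.uint8),cv2.MORPH_OPEN,np.ones((3,3)))
    P=np.vstack(blobs(m,15))[:,0,:]
    q=plane(t,P,12)[:,:2].astype(np.float32)
    r=cv2.minAreaRect(q);return r,q
def caps(t,s):
    o={}
    for n,(a,b) in COL.items():
        pt=[]
        for d,(x0,y0,x1,y1) in((t,(235,150,345,245)),(s,(260,165,375,285))):
            H=hsv(d);m=np.zeros(H.shape[:2],bool);m[y0:y1,x0:x1]=((H[...,0]>=a)&(H[...,0]<=b)&(H[...,1]>150))[y0:y1,x0:x1]
            pt.append(m)
        o[n]=pt
    return o
E
python3 - <<'E'
from meas import *
t=arm.get_image("top");s=arm.get_image("side")
r,q=stand(t);print("stand",r,np.round(cv2.boxPoints(r),1).tolist())
# tray rim z=10
H=hsv(t)
m=(H[...,1]<60)&(H[...,2]>40)&(H[...,2]<170);m[:, :120]=0;m[:,215:]=0;m[:175]=0;m[310:]=0
c=blobs(m)[0][:,0];r=cv2.minAreaRect(plane(t,c,10)[:,:2].astype(np.float32));print("tray",r,np.round(cv2.boxPoints(r),1).tolist())
m=(H[...,2]<60);m[:,:430]=0;m[:,480:]=0;m[:210]=0;m[290:]=0
c=blobs(m)[0][:,0];r=cv2.minAreaRect(plane(t,c,4)[:,:2].astype(np.float32));print("strip",r,np.round(cv2.boxPoints(r),1).tolist())
m=~((H[...,1]>180)&((H[...,0]<8)|(H[...,0]>172)));m[:,:410]=0;m[:,505:]=0;m[:190]=0;m[308:]=0
c=blobs(m)[0][:,0];r=cv2.minAreaRect(plane(t,c,4)[:,:2].astype(np.float32));print("board",r)
# weight top z42
m=(H[...,1]<50)&(H[...,2]>110);m[:,:258]=0;m[:,318:]=0;m[:165]=0;m[200:]=0
c=blobs(m)[0][:,0];r=cv2.minAreaRect(plane(t,c,42)[:,:2].astype(np.float32));print("weight",r)
# pencil cup, pinks, tape rough
for n,uv,z in(("cup",(240,118),45),("pinkA",(285,103),96),("pinkB",(206,152),96),("pinkC",(238,282),96),("tape",(295,297),24),("sciss",(355,125),5)):print(n,plane(t,uv,z)[0].round())
E
```

```text
stand ((596.759033203125, 42.53668212890625), (199.72433471679688, 159.06808471679688), 80.7900390625) [[502.29998779296875, -43.29999923706055], [659.2999877929688, -68.80000305175781], [691.2999877929688, 128.39999389648438], [534.2000122070312, 153.8000030517578]]
tray ((482.6422424316406, 314.79486083984375), (117.30333709716797, 255.56710815429688), 81.7730712890625) [[347.79998779296875, 275.0], [600.7000122070312, 238.5], [617.5, 354.6000061035156], [364.6000061035156, 391.1000061035156]]
strip ((472.82330322265625, -348.72967529296875), (123.94207763671875, 40.933441162109375), 4.798887729644775) [[409.3999938964844, -333.5], [412.79998779296875, -374.29998779296875], [536.2999877929688, -363.8999938964844], [532.9000244140625, -323.20001220703125]]
board ((476.7095947265625, -354.5536804199219), (224.471923828125, 277.1448669433594), 88.48242950439453)
weight ((624.0318603515625, 47.959136962890625), (108.05886840820312, 34.28607177734375), 78.95411682128906)
cup [769. 153.  45.]
pinkA [788.  48.  96.]
pinkB [676. 217.  96.]
pinkC [399. 141.  96.]
tape [364.  23.  24.]
sciss [ 768. -117.    5.]
```

Run:
```python
from meas import *
t=arm.get_image("top");s=arm.get_image("side")
c=np.array([596.76,42.54]);a=np.radians(-9.21);ex=np.array([np.cos(a),np.sin(a)]);ey=np.array([-ex[1],ex[0]])
T=np.linspace(0,2*np.pi,60)
def big(d,x0,y0,x1,y1,f):
    return cv2.resize(d["image"][y0:y1,x0:x1],None,fx=f,fy=f,interpolation=cv2.INTER_CUBIC)
for nm,d,B,f in(("t",t,(230,145,350,245),6),("s",s,(260,170,370,280),5)):
    im=big(d,*B,f)
    for y in(58,0,-58):
        p=c-31*ex+y*ey;print(y,p.round(1))
        for z,r in((108,13),(70,26),(12,26)):
            q=proj(d,np.c_[p[0]+r*np.cos(T),p[1]+r*np.sin(T),0*T+z])
            q=((q+.5-[B[0],B[1]])*f).astype(int);cv2.polylines(im,[q],True,(255,0,255),1)
    w=np.array([624.03,47.96]);b=np.radians(-11.05);e1=np.array([np.cos(b),np.sin(b)]);e2=np.array([-e1[1],e1[0]])
    for z in(42,12):
        q=np.array([np.r_[w+i*17*e1+j*55*e2,z] for i,j in((1,1),(1,-1),(-1,-1),(-1,1))])
        q=((proj(d,q)+.5-[B[0],B[1]])*f).astype(int);cv2.polylines(im,[q],True,(255,255,0),1)
    q=np.array([np.r_[c+i*80*ex+j*100*ey,12] for i,j in((1,1),(1,-1),(-1,-1),(-1,1))])
    q=((proj(d,q)+.5-[B[0],B[1]])*f).astype(int);cv2.polylines(im,[q],True,(0,255,255),1)
    cv2.imwrite(f"pics/ov_{nm}.png",im)
```

```text
58 [575.4 104.8]
0 [566.2  47.5]
-58 [556.9  -9.8]
58 [575.4 104.8]
0 [566.2  47.5]
-58 [556.9  -9.8]
```

View pics/ov_t.png

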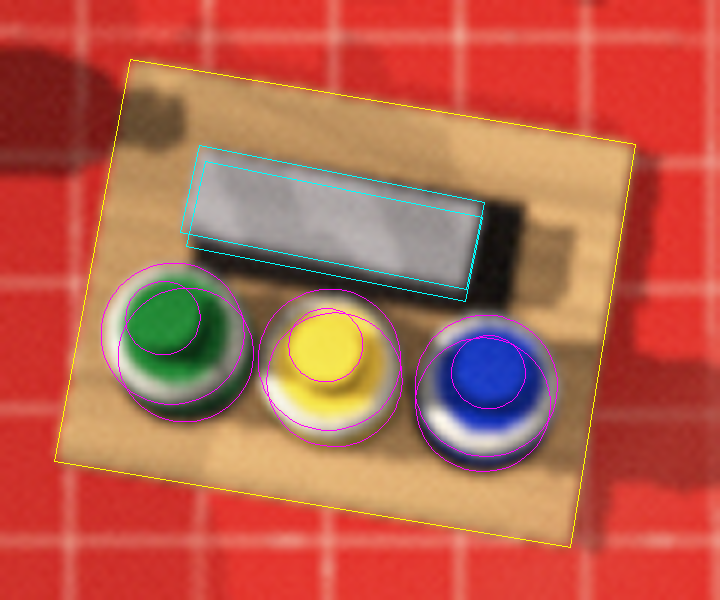

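View pics/ov_s.png

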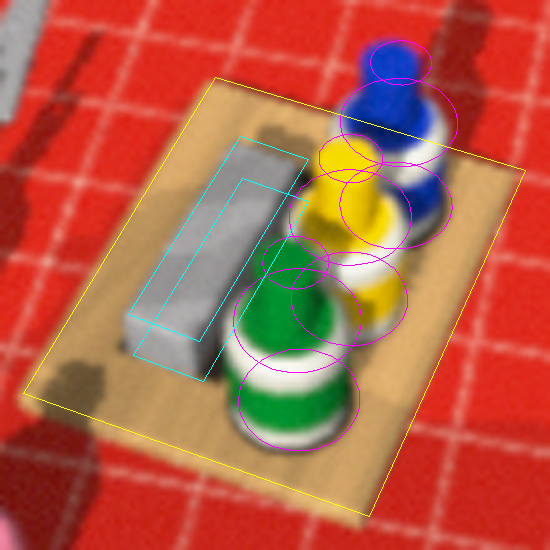

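The projected stand and pots match the top view. The side view differs by about 3 mm in x, so I'll split that difference. Next is a helper that works out the tool-axis deltas.

```bash
cat > go.py <<'E'
import sys,numpy as np
from bench import arm
from scipy.spatial.transform import Rotation as R
# usage: go.py x y z jawAngleDeg(world azimuth of tool y)
x,y,z,a=map(float,sys.argv[1:5])
s=arm.sense();p0=np.array(s["tool_pos"]);R0=R.from_quat(s["eef_rot"])
best=None
for k in(0,180):
    b=np.radians(a+k);ty=np.array([np.cos(b),np.sin(b),0]);tz=np.array([0,0,-1.]);tx=np.cross(ty,tz)
    rv=(R0.inv()*R.from_matrix(np.c_[tx,ty,tz])).as_rotvec()
    if best is None or np.linalg.norm(rv)<np.linalg.norm(best):best=rv
print("turn",np.degrees(best).round(2),"shift_cm",(R0.inv().apply(np.array([x,y,z])-p0)/10).round(2),"pos",p0.round(1),"j",np.round(s["qpos"],2),"t",round(float(s["time_s"]),2),"w",round(float(s["width"]),1),"F",np.round(s["wrist_force"],1))
E
python3 go.py 577 105 215 -9.2
```

```text
turn [-1.000e-02 -0.000e+00 -6.574e+01] shift_cm [ 58.45 -60.14   0.32] pos [ 168.8 -627.6  218.2] j [ 1.32  0.32 -0.07  1.45  0.02  1.37 -0.06] t 0.4 w 86.8 F [ 0.5 -0.6  0.2]
```

```bash
python3 -m pendant '[[0,0,-6.5,3.4,-3.5,0,0.7],[0,0,-13,6.8,-7,0,0.7],[0,0,-20,10.3,-10.6,0,0.7],[0,0,-26,13.7,-14.1,0,0.7],[0,0,-33,17.1,-17.6,0,0.7],[0,0,-39,20.5,-21.1,0,0.7],[0,0,-46,23.9,-24.6,0,0.7],[0,0,-52,27.3,-28.1,0,0.7],[0,0,-59,30.7,-31.6,0,0.7],[0,0,-65.7,34,-35,0.3,0.7]]' 20; python3 go.py 577 105 215 -9.2
```

```text
time_s: 1.4
tool_pos: [407.2, -199.5, 215.9]
eef_rot: [0.76, 0.65, 0.0, 0.001]
wrist_force: [1.7, -0.2, -0.1]
width: 61.3
turn [0.09 0.07 0.25] shift_cm [32.72 12.03  0.07] pos [ 407.2 -199.5  215.9] j [ 0.94 -0.09 -0.51  1.9  -0.04  1.32  0.29] t 1.4 w 61.3 F [ 1.7 -0.2 -0.1]
```

```bash
python3 -m pendant '[[0,0,0,4.5,1.6,0,0.7],[0,0,0,9,3.3,0,0.7],[0,0,0,13.5,5,0,0.7],[0,0,0,18,6.6,0,0.7],[0,0,0,22,8.1,0,0.7],[0,0,0,26,9.6,0,0.7],[0,0,0,29.5,10.9,0,0.7],[0,0,0,32.7,12,0,0.7],[0,0,0,32.7,12,0,0.7],[0,0,0,32.7,12,0,0.7]]'; python3 go.py 577 105 94 -9.2
python3 - <<'E'
from h import *
t=arm.get_image("top");s=arm.get_image("side")
crop(t,200,120,380,250,4,"a1t.png");crop(s,220,100,400,290,3,"a1s.png")
E
```

```text
time_s: 2.4
tool_pos: [576.4, 105.4, 215.4]
eef_rot: [0.76, 0.65, -0.0, 0.001]
wrist_force: [-0.2, -1.5, 0.3]
width: 61.3
turn [0.04 0.06 0.36] shift_cm [-0.02  0.06 12.14] pos [576.4 105.4 215.4] j [ 0.48  0.28 -0.84  1.6   0.22  1.36 -0.54] t 2.4 w 61.3 F [-0.2 -1.5  0.3]
```

View pics/a1t.png

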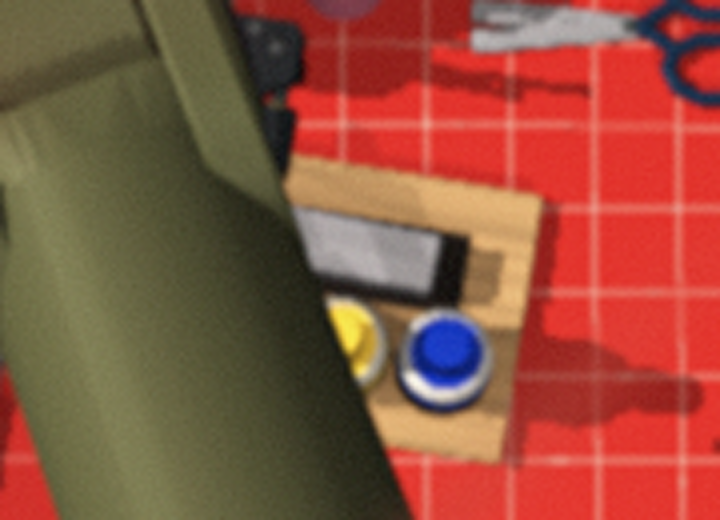

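View pics/a1s.png

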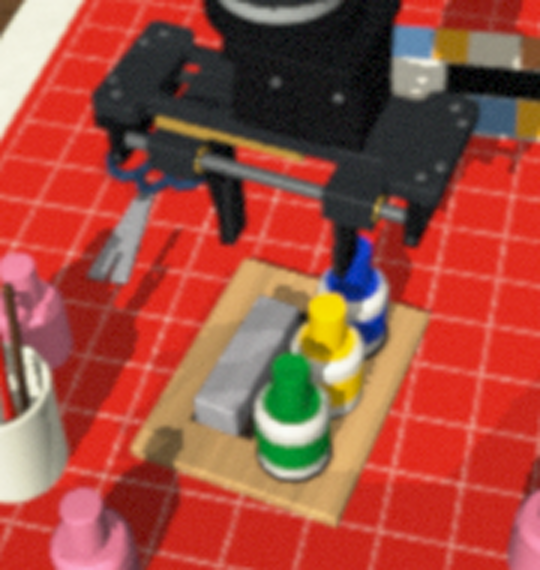

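The side view shows the fingers straddling above the green pot with the jaw line along the stand's x. Going down.

```bash
python3 -m pendant '[[0,0,0,0,0.05,2,0.7],[0,0,0,0,0.05,4,0.7],[0,0,0,0,0.05,6,0.7],[0,0,0,0,0.05,8,0.7],[0,0,0,0,0.05,9.5,0.7],[0,0,0,0,0.05,10.8,0.7],[0,0,0,0,0.05,11.6,0.7],[0,0,0,0,0.05,12.1,0.7],[0,0,0,0,0.05,12.1,0.7],[0,0,0,0,0.05,12.1,0.7]]'; python3 go.py 577 105 94 -9.2
python3 - <<'E'
from h import *
s=arm.get_image("side")
crop(s,250,150,370,280,4,"a2s.png")
E
```

```text
time_s: 3.5
tool_pos: [577.5, 103.0, 95.1]
eef_rot: [0.761, 0.649, -0.0, 0.002]
wrist_force: [0.7, 0.4, -0.8]
width: 60.6
turn [0.13 0.13 0.16] shift_cm [ 0.19 -0.08  0.11] pos [577.5 103.   95.1] j [ 0.44  0.39 -0.8   1.74  0.31  1.14 -0.61] t 3.5 w 60.6 F [ 0.7  0.4 -0.8]
```

View pics/a2s.png

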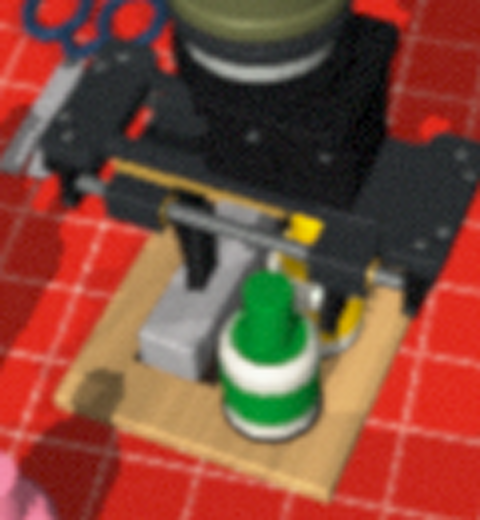

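Run:
```python
from h import *
s=arm.get_image("side")
ey=np.array([0.16,0.987]);ex=np.array([.987,-.16])
f=8;x0,y0,x1,y1=285,190,355,260
im=cv2.resize(s["image"][y0:y1,x0:x1],None,fx=f,fy=f,interpolation=cv2.INTER_CUBIC)
p=np.array([577.5,103])
for k in(-30,-13,0,13,30):
  for z in(76,95,108):
    u=proj(s,np.r_[p+k*ex,z])[0];cv2.circle(im,tuple(int(v) for v in (u+.5-[x0,y0])*f),3,(255,0,255),-1)
cv2.imwrite("pics/a3.png",im)
```

```text
(no output)
```

View pics/a3.png

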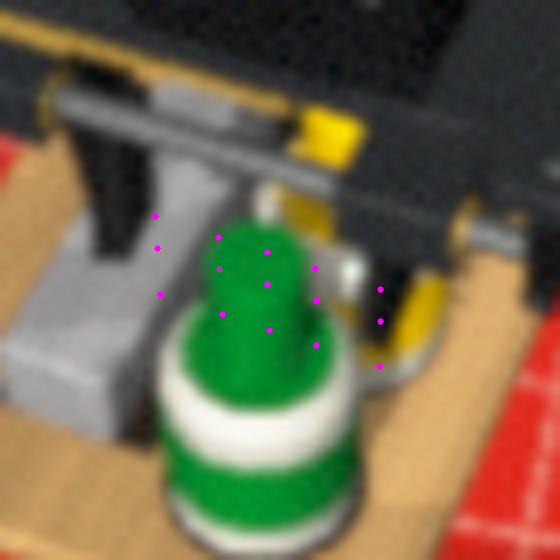

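The fingers straddle the cap evenly to within about 2 mm. Closing after a 2 mm correction.

```bash
python3 -m pendant '[[0,0,0,0.2,-0.05,0.1,0.6],[0,0,0,0.2,-0.05,0.1,0.5],[0,0,0,0.2,-0.05,0.1,0.4],[0,0,0,0.2,-0.05,0.1,0.3],[0,0,0,0.2,-0.05,0.1,0.2],[0,0,0,0.2,-0.05,0.1,0.15],[0,0,0,0.2,-0.05,0.1,0.15],[0,0,0,0.2,-0.05,0.1,0.15],[0,0,0,0.2,-0.05,0.1,0.15],[0,0,0,0.2,-0.05,0.1,0.15]]' 15; python3 go.py 577 105 94 -9.2
```

```text
time_s: 4.6
tool_pos: [577.3, 105.1, 94.3]
eef_rot: [0.761, 0.649, -0.0, 0.002]
wrist_force: [-0.4, 0.2, 1.3]
width: 25.0
turn [0.14 0.13 0.16] shift_cm [-0.01 -0.03  0.03] pos [577.3 105.1  94.3] j [ 0.44  0.39 -0.8   1.74  0.31  1.14 -0.61] t 4.6 w 25.0 F [-0.4  0.2  1.3]
```

```bash
python3 -m pendant '[[0,0,0,0,0,-0.5,0.15],[0,0,0,0,0,-1.5,0.15],[0,0,0,0,0,-3,0.15],[0,0,0,0,0,-5,0.15],[0,0,0,0,0,-7,0.15],[0,0,0,0,0,-9,0.15],[0,0,0,0,0,-10.5,0.15],[0,0,0,0,0,-11.5,0.15],[0,0,0,0,0,-12,0.15],[0,0,0,0,0,-12,0.15]]'; python3 go.py 557 304 205 -8.2
python3 - <<'E'
from h import *
s=arm.get_image("side");t=arm.get_image("top")
crop(s,220,70,380,280,2.8,"a4s.png");crop(t,220,135,360,250,4,"a4t.png")
E
```

```text
time_s: 5.6
tool_pos: [577.3, 105.4, 214.7]
eef_rot: [0.761, 0.649, 0.0, 0.002]
wrist_force: [-0.4, 1.0, -2.1]
width: 25.0
turn [ 0.17  0.12 -0.85] shift_cm [19.29 -5.13  0.92] pos [577.3 105.4 214.7] j [ 0.48  0.28 -0.84  1.6   0.22  1.36 -0.55] t 5.6 w 25.0 F [-0.4  1.  -2.1]
```

View pics/a4s.png

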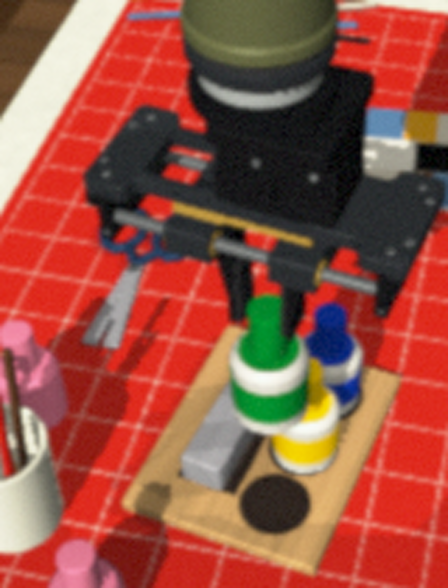

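The green pot is lifted upright, the other pots and the weight haven't moved, and its round patch is exposed. On to the tray.

```bash
python3 -m pendant '[[0,0,0,1.5,-0.4,0,0.15],[0,0,0,4,-1,0,0.15],[0,0,-0.2,7,-1.8,0,0.15],[0,0,-0.4,10.5,-2.8,0,0.15],[0,0,-0.6,14,-3.8,0,0.15],[0,0,-0.8,17,-4.6,0.2,0.15],[0,0,-0.8,18.7,-5,0.9,0.15],[0,0,-0.8,19.3,-5.1,0.9,0.15],[0,0,-0.8,19.3,-5.1,0.9,0.15],[0,0,-0.8,19.3,-5.1,0.9,0.15]]'; python3 go.py 557 304 88 -8.2
python3 - <<'E'
from h import *
s=arm.get_image("side");t=arm.get_image("top")
cv2.imwrite("pics/a5s.png",s["image"]);cv2.imwrite("pics/a5t.png",t["image"])
E
```

```text
time_s: 6.7
tool_pos: [557.1, 302.7, 203.8]
eef_rot: [0.756, 0.654, -0.001, 0.002]
wrist_force: [0.3, 0.0, -1.3]
width: 25.1
turn [ 0.06  0.21 -0.11] shift_cm [ 0.17 -0.04 11.57] pos [557.1 302.7 203.8] j [ 0.13  0.42 -0.88  1.49  0.33  1.39 -0.92] t 6.7 w 25.1 F [ 0.3  0.  -1.3]
```

View pics/a5s.png

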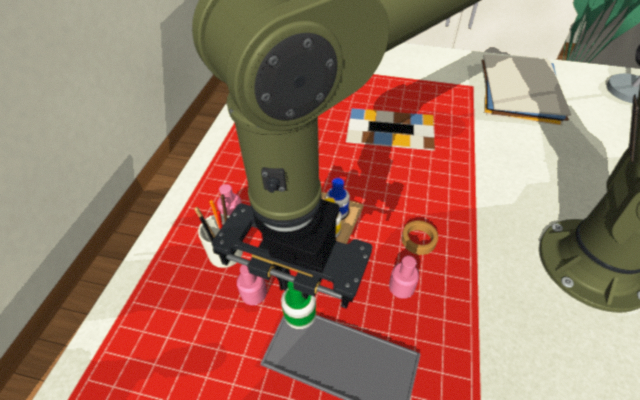

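View pics/a5t.png

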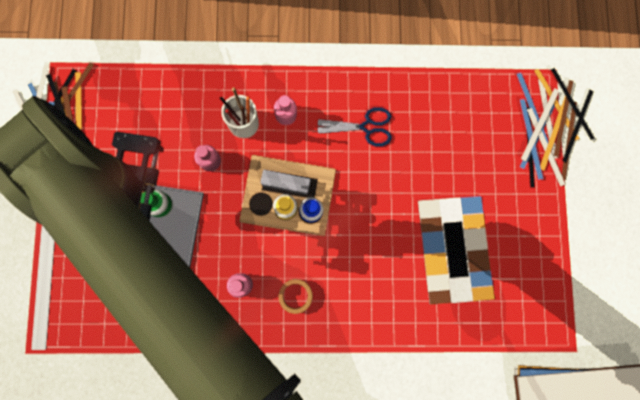

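The pot is over the far end of the tray and the green patch is clear at top (260,203). Lowering it, and measuring the patch as I go.

```bash
python3 -m pendant '[[0,0,0,0.1,0,1.5,0.15],[0,0,0,0.1,0,3.5,0.15],[0,0,0,0.1,0,5.5,0.15],[0,0,0,0.1,0,7.5,0.15],[0,0,0,0.1,0,9,0.15],[0,0,0,0.1,0,10,0.15],[0,0,0,0.1,0,10.8,0.15],[0,0,0,0.1,0,11.2,0.15],[0,0,0,0.1,0,11.4,0.15],[0,0,0,0.1,0,11.4,0.15]]'; python3 go.py 557 304 88 -8.2
python3 - <<'E'
from h import *
t=arm.get_image("top");H=hsv(t)
m=(H[...,2]<75);m[:,:245]=0;m[:,273:]=0;m[:192]=0;m[217:]=0
c=blobs(m)[0];e=cv2.fitEllipse(c);print(e,plane(t,e[0],12))
E
```

```text
time_s: 7.8
tool_pos: [557.9, 303.0, 90.4]
eef_rot: [0.757, 0.654, -0.0, 0.002]
wrist_force: [0.7, -0.2, -0.7]
width: 25.3
turn [ 0.12  0.17 -0.18] shift_cm [ 0.09 -0.11  0.24] pos [557.9 303.   90.4] j [ 0.1   0.51 -0.84  1.62  0.41  1.19 -0.97] t 7.8 w 25.3 F [ 0.7 -0.2 -0.7]
((260.5514831542969, 203.6958770751953), (20.991310119628906, 21.842967987060547), 65.19943237304688) [[575.31721117 104.65507997  12.        ]]
```

```bash
python3 -m pendant '[[0,0,0,0.05,-0.1,0.15,0.15],[0,0,0,0.05,-0.1,0.25,0.15],[0,0,0,0.05,-0.1,0.3,0.15],[0,0,0,0.05,-0.1,0.3,0.2],[0,0,0,0.05,-0.1,0.3,0.3],[0,0,0,0.05,-0.1,0.3,0.42],[0,0,0,0.05,-0.1,0.3,0.5],[0,0,0,0.05,-0.1,0.3,0.5],[0,0,0,0.05,-0.1,0.3,0.5],[0,0,0,0.05,-0.1,0.3,0.5]]'; python3 go.py 566.2 47.8 205 -9.2
```

```text
time_s: 8.85
tool_pos: [557.2, 303.7, 87.7]
eef_rot: [0.757, 0.654, -0.0, 0.002]
wrist_force: [0.1, 0.3, 0.6]
width: 43.0
turn [0.15 0.15 0.81] shift_cm [-25.22   4.65 -11.65] pos [557.2 303.7  87.7] j [ 0.1   0.52 -0.84  1.62  0.41  1.19 -0.98] t 8.85 w 43.0 F [0.1 0.3 0.6]
```

```bash
python3 -m pendant '[[0,0,0,0,0,-2,0.5],[0,0,0,0,0,-5,0.5],[0,0,0,0,0,-9,0.5],[0,0,0.2,-2,0.4,-12,0.6],[0,0,0.4,-6,1.1,-12,0.7],[0,0,0.8,-10.5,1.9,-12,0.7],[0,0,0.8,-15,2.8,-12,0.7],[0,0,0.8,-19.5,3.7,-12,0.7],[0,0,0.8,-23.5,4.5,-12,0.7],[0,0,0.8,-25.2,4.85,-12,0.7]]'; python3 go.py 568 48 95 -9.2;  python3 - <<'E'
from h import *
s=arm.get_image("side");t=arm.get_image("top")
cv2.imwrite("pics/a6s.png",s["image"]);cv2.imwrite("pics/a6t.png",t["image"])
E
```

```text
time_s: 9.85
tool_pos: [568.5, 41.8, 208.4]
eef_rot: [0.764, 0.646, -0.001, 0.003]
wrist_force: [0.5, 0.9, -0.5]
width: 60.8
turn [ 0.18  0.31 -0.37] shift_cm [ 0.67 -0.19 11.33] pos [568.5  41.8 208.4] j [ 0.59  0.24 -0.83  1.65  0.19  1.33 -0.43] t 9.85 w 60.8 F [ 0.5  0.9 -0.5]
```

View pics/a6s.png

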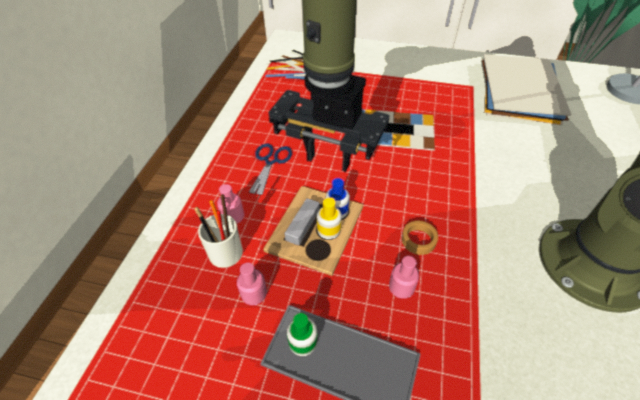

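Green stands upright in the tray at side (302,335). Next, down to yellow: first a 6 mm sideways correction up high, then the descent.

```bash
python3 -m pendant '[[0,0,-0.3,0.4,-0.1,1,0.7],[0,0,-0.3,0.65,-0.15,3,0.7],[0,0,-0.3,0.65,-0.15,5,0.7],[0,0,-0.3,0.65,-0.15,7,0.7],[0,0,-0.3,0.65,-0.15,8.5,0.7],[0,0,-0.3,0.65,-0.15,9.8,0.7],[0,0,-0.3,0.65,-0.15,10.7,0.7],[0,0,-0.3,0.65,-0.15,11.2,0.7],[0,0,-0.3,0.65,-0.15,11.4,0.7],[0,0,-0.3,0.65,-0.15,11.4,0.7]]'; python3 go.py 568 48 94.3 -9.2;  python3 - <<'E'
from h import *
s=arm.get_image("side")
crop(s,260,150,380,270,5,"a7s.png")
E
```

```text
time_s: 10.95
tool_pos: [568.6, 49.4, 94.5]
eef_rot: [0.762, 0.648, -0.001, 0.003]
wrist_force: [0.5, -0.8, -0.1]
width: 61.1
turn [ 0.18  0.25 -0.08] shift_cm [-0.15 -0.04  0.02] pos [568.6  49.4  94.5] j [ 0.54  0.35 -0.8   1.78  0.28  1.13 -0.51] t 10.95 w 61.1 F [ 0.5 -0.8 -0.1]
```

View pics/a7s.png

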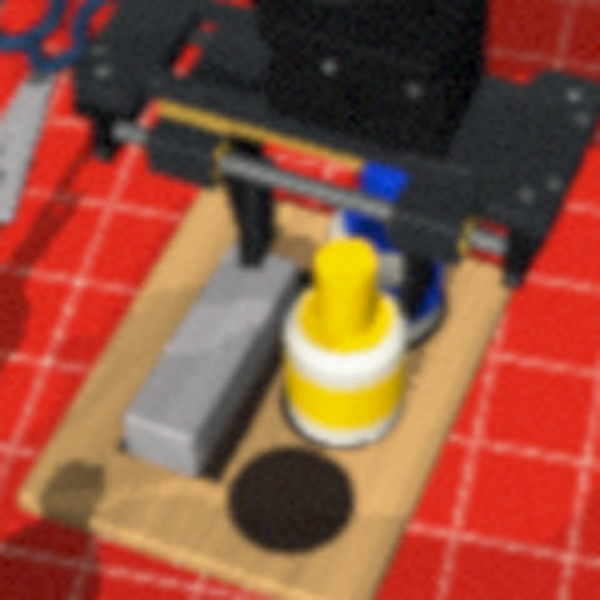

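Run:
```python
from h import *
t=arm.get_image("top");s=arm.get_image("side")
H=hsv(t);m=(H[...,0]>=45)&(H[...,0]<=90)&(H[...,1]>100)
c=blobs(m)[0]; print(cv2.boundingRect(c),cv2.contourArea(c))
crop(t,130,180,190,240,8,"a8t.png")
print(proj(t,[[557.2,303.7,101],[557.2,303.7,63],[557.2,303.7,5]]))
print((proj(s,[[568.6,49.4,76]])-[260,150]+.5)*5)
im=cv2.imread("pics/a8t.png")
T=np.linspace(0,6.3,60)
for z,r in((101,13),(63,26),(5,26)):
    q=proj(t,np.c_[557.2+r*np.cos(T),303.7+r*np.sin(T),0*T+z]);q=((q+.5-[130,180])*8).astype(int);cv2.polylines(im,[q],True,(255,0,255),1)
cv2.imwrite("pics/a8t.png",im)
```

```text
(157, 200, 20, 17) 224.5
[[162.04940972 205.91302949]
 [167.11993648 208.18092288]
 [174.18063425 211.33895962]]
[[343.71672388 309.97483997]]
```

View pics/a8t.png

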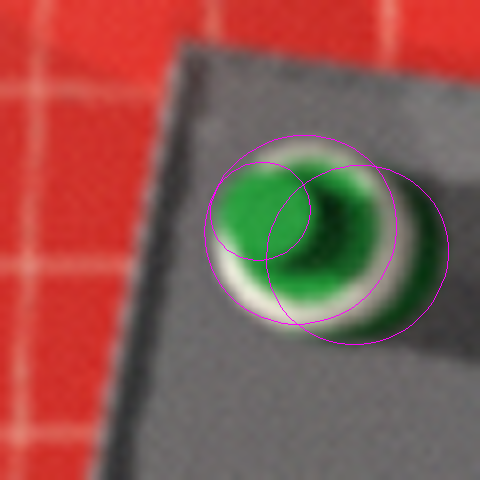

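The released green pot sits within about 1 mm of where the TCP let go, so TCP-to-top-camera alignment is good. Closing on yellow.

```bash
python3 -m pendant '[[0,0,0,-0.15,0,0,0.6],[0,0,0,-0.15,0,0,0.5],[0,0,0,-0.15,0,0,0.4],[0,0,0,-0.15,0,0,0.3],[0,0,0,-0.15,0,0,0.2],[0,0,0,-0.15,0,0,0.15],[0,0,0,-0.15,0,0,0.15],[0,0,0,-0.15,0,0,0.15],[0,0,0,-0.15,0,0,0.15],[0,0,0,-0.15,0,0,0.15]]' 15; python3 go.py 482.6 315 215 -8.2
```

```text
time_s: 12.1
tool_pos: [568.5, 47.9, 94.9]
eef_rot: [0.762, 0.648, -0.0, 0.003]
wrist_force: [0.3, 0.2, 0.8]
width: 25.1
turn [ 0.21  0.25 -1.09] shift_cm [ 24.92 -12.75 -12.16] pos [568.5  47.9  94.9] j [ 0.55  0.35 -0.8   1.78  0.28  1.13 -0.51] t 12.1 w 25.1 F [0.3 0.2 0.8]
```

```bash
python3 -m pendant '[[0,0,0,0,0,-0.5,0.15],[0,0,0,0,0,-1.5,0.15],[0,0,0,0,0,-3,0.15],[0,0,0,0,0,-5,0.15],[0,0,0,0,0,-7,0.15],[0,0,0,0,0,-9,0.15],[0,0,0,0,0,-10.5,0.15],[0,0,0,0,0,-11.5,0.15],[0,0,0,0,0,-12,0.15],[0,0,0,0,0,-12,0.15]]'; python3 go.py 482.6 315 205 -8.2
```

```text
time_s: 13.1
tool_pos: [568.4, 48.5, 215.4]
eef_rot: [0.762, 0.648, -0.0, 0.003]
wrist_force: [0.7, 0.4, -1.0]
width: 25.5
turn [ 0.25  0.25 -1.09] shift_cm [ 24.92 -12.77   0.87] pos [568.4  48.5 215.4] j [ 0.59  0.24 -0.84  1.64  0.19  1.34 -0.44] t 13.1 w 25.5 F [ 0.7  0.4 -1. ]
```

```bash
python3 -m pendant '[[0,0,0,1.5,-0.8,0,0.15],[0,0,-0.2,4.5,-2.3,0,0.15],[0,0,-0.4,8,-4.1,0,0.15],[0,0,-0.6,11.8,-6,0,0.15],[0,0,-0.8,15.6,-8,0,0.15],[0,0,-1,19,-9.7,0,0.15],[0,0,-1,22,-11.3,0.5,0.15],[0,0,-1,24,-12.3,0.9,0.15],[0,0,-1,24.9,-12.75,0.9,0.15],[0,0,-1,24.9,-12.75,0.9,0.15]]'; python3 go.py 482.6 315 88 -8.2
python3 - <<'E'
from h import *
s=arm.get_image("side");t=arm.get_image("top")
cv2.imwrite("pics/a9s.png",s["image"]);cv2.imwrite("pics/a9t.png",t["image"])
E
```

```text
time_s: 14.1
tool_pos: [481.0, 316.7, 204.3]
eef_rot: [0.755, 0.656, -0.001, 0.002]
wrist_force: [0.4, 0.0, -1.4]
width: 25.3
turn [0.16 0.24 0.14] shift_cm [-0.09  0.15 11.63] pos [481.  316.7 204.3] j [ 0.18  0.3  -0.97  1.63  0.26  1.34 -0.97] t 14.1 w 25.3 F [ 0.4  0.  -1.4]
```

View pics/a9s.png

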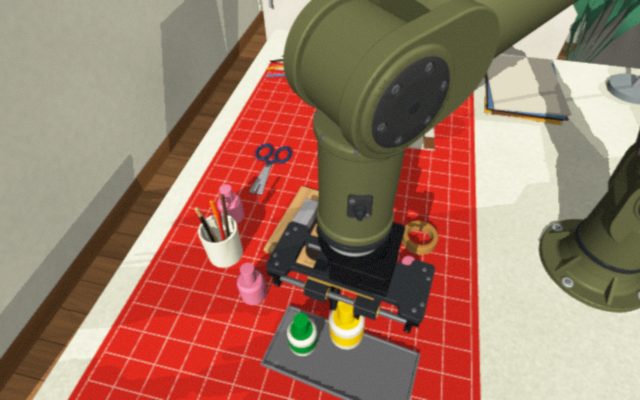

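View pics/a9t.png

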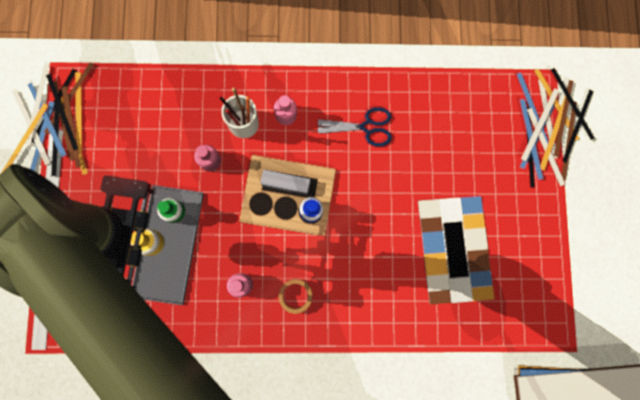

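Yellow is held over the tray centre with green upright beside it. Lowering.

```bash
python3 -m pendant '[[0,0,0,-0.1,0.1,1.5,0.15],[0,0,0,-0.1,0.1,3.5,0.15],[0,0,0,-0.1,0.1,5.5,0.15],[0,0,0,-0.1,0.1,7.5,0.15],[0,0,0,-0.1,0.1,9,0.15],[0,0,0,-0.1,0.1,10,0.15],[0,0,0,-0.1,0.1,10.8,0.15],[0,0,0,-0.1,0.1,11.2,0.15],[0,0,0,-0.1,0.1,11.4,0.15],[0,0,0,-0.1,0.1,11.4,0.15]]'; python3 go.py 482.6 315 88 -8.2
```

```text
time_s: 15.2
tool_pos: [484.6, 312.2, 90.8]
eef_rot: [0.757, 0.654, -0.0, 0.003]
wrist_force: [0.5, -1.3, -0.7]
width: 25.4
turn [ 0.27  0.29 -0.13] shift_cm [ 0.25 -0.24  0.27] pos [484.6 312.2  90.8] j [ 0.14  0.41 -0.92  1.76  0.36  1.15 -1.04] t 15.2 w 25.4 F [ 0.5 -1.3 -0.7]
```

```bash
python3 -m pendant '[[0,0,0,0.2,-0.2,0.1,0.15],[0,0,0,0.2,-0.2,0.2,0.15],[0,0,0,0.2,-0.2,0.3,0.15],[0,0,0,0.2,-0.2,0.3,0.15],[0,0,0,0.2,-0.2,0.3,0.2],[0,0,0,0.2,-0.2,0.3,0.3],[0,0,0,0.2,-0.2,0.3,0.42],[0,0,0,0.2,-0.2,0.3,0.5],[0,0,0,0.2,-0.2,0.3,0.5],[0,0,0,0.2,-0.2,0.3,0.5]]'; python3 go.py 559 -9.5 205 -9.2
```

```text
time_s: 16.2
tool_pos: [483.0, 314.4, 87.8]
eef_rot: [0.757, 0.654, -0.0, 0.004]
wrist_force: [0.2, -0.1, 0.4]
width: 42.4
turn [0.28 0.29 0.87] shift_cm [-31.    12.27 -11.5 ] pos [483.  314.4  87.8] j [ 0.13  0.41 -0.91  1.77  0.36  1.14 -1.04] t 16.2 w 42.4 F [ 0.2 -0.1  0.4]
```

```bash
python3 -m pendant '[[0,0,0,0,0,-2,0.5],[0,0,0,0,0,-5,0.5],[0,0,0,0,0,-9,0.5],[0.1,0.1,0.2,-3,1.2,-12,0.6],[0.2,0.2,0.4,-7.5,3,-12,0.7],[0.3,0.3,0.8,-12,4.8,-12,0.7],[0.3,0.3,0.8,-16.5,6.5,-12,0.7],[0.3,0.3,0.8,-21,8.3,-12,0.7],[0.3,0.3,0.8,-25.5,10.1,-12,0.7],[0.3,0.3,0.8,-29,11.5,-12,0.7]]'; python3 go.py 559 -9.5 95 -9.2
```

```text
time_s: 17.2
tool_pos: [554.6, 7.6, 210.0]
eef_rot: [0.762, 0.647, -0.0, 0.001]
wrist_force: [1.1, -0.1, -0.2]
width: 60.8
turn [ 0.02  0.07 -0.1 ] shift_cm [-1.6  0.7 11.5] pos [554.6   7.6 210. ] j [ 0.67  0.2  -0.82  1.68  0.15  1.33 -0.34] t 17.2 w 60.8 F [ 1.1 -0.1 -0.2]
```

```bash
python3 -m pendant '[[0,0,0,-1,0.4,0.3,0.7],[0,0,0,-1.6,0.7,1.5,0.7],[0,0,0,-1.6,0.7,3.5,0.7],[0,0,0,-1.6,0.7,6,0.7],[0,0,0,-1.6,0.7,8,0.7],[0,0,0,-1.6,0.7,9.5,0.7],[0,0,0,-1.6,0.7,10.7,0.7],[0,0,0,-1.6,0.7,11.3,0.7],[0,0,0,-1.6,0.7,11.55,0.7],[0,0,0,-1.6,0.7,11.55,0.7]]'; python3 go.py 559 -9.5 94.5 -9.2;  python3 - <<'E'
from h import *
s=arm.get_image("side")
crop(s,260,140,400,270,5,"b1s.png")
E
```

```text
time_s: 18.2
tool_pos: [559.3, -9.3, 94.7]
eef_rot: [0.762, 0.647, -0.0, 0.001]
wrist_force: [-0.7, 0.1, 0.6]
width: 60.8
turn [ 0.05  0.06 -0.09] shift_cm [-0.02 -0.02  0.02] pos [559.3  -9.3  94.7] j [ 0.65  0.32 -0.79  1.81  0.25  1.12 -0.39] t 18.2 w 60.8 F [-0.7  0.1  0.6]
```

View pics/b1s.png

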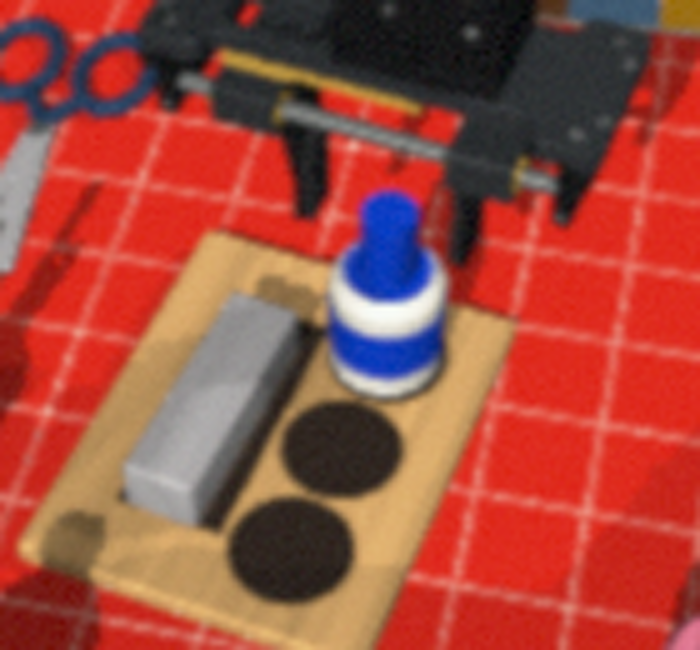

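The fingers straddle blue, same as for the others. Closing and lifting.

```bash
python3 -m pendant '[[0,0,0,0,0,0,0.6],[0,0,0,0,0,0,0.5],[0,0,0,0,0,0,0.4],[0,0,0,0,0,0,0.3],[0,0,0,0,0,0,0.2],[0,0,0,0,0,0,0.15],[0,0,0,0,0,0,0.15],[0,0,0,0,0,0,0.15],[0,0,0,0,0,0,0.15],[0,0,0,0,0,0,0.15]]' 15; python3 go.py 408.4 325.5 215 -8.2
```

```text
time_s: 19.25
tool_pos: [559.4, -9.4, 95.1]
eef_rot: [0.762, 0.647, 0.0, 0.001]
wrist_force: [-1.7, 0.2, 0.9]
width: 24.7
turn [ 0.08  0.07 -1.1 ] shift_cm [ 30.59 -20.3  -12.05] pos [559.4  -9.4  95.1] j [ 0.65  0.32 -0.79  1.81  0.25  1.12 -0.39] t 19.25 w 24.7 F [-1.7  0.2  0.9]
```

```bash
python3 -m pendant '[[0,0,0,0,0,-0.5,0.15],[0,0,0,0,0,-1.5,0.15],[0,0,0,0,0,-3,0.15],[0,0,0,0,0,-5,0.15],[0,0,0,0,0,-7,0.15],[0,0,0,0,0,-9,0.15],[0,0,0,0,0,-10.5,0.15],[0,0,0,0,0,-11.5,0.15],[0,0,0,0,0,-12,0.15],[0,0,0,0,0,-12,0.15]]'; python3 go.py 408.4 325.5 205 -8.2
```

```text
time_s: 20.25
tool_pos: [559.5, -9.2, 215.5]
eef_rot: [0.762, 0.647, 0.0, 0.001]
wrist_force: [-0.1, 0.1, -1.6]
width: 25.5
turn [ 0.11  0.07 -1.11] shift_cm [ 30.59 -20.32   0.97] pos [559.5  -9.2 215.5] j [ 0.69  0.21 -0.82  1.66  0.16  1.34 -0.31] t 20.25 w 25.5 F [-0.1  0.1 -1.6]
```

```bash
python3 -m pendant '[[0,0,0,1.5,-1,0,0.15],[0,0,-0.2,4.5,-3,0,0.15],[0,0,-0.4,8.3,-5.5,0,0.15],[0,0,-0.6,12.3,-8.2,0,0.15],[0,0,-0.8,16.3,-10.8,0,0.15],[0,0,-1,20.3,-13.5,0,0.15],[0,0,-1.1,24.3,-16.1,0,0.15],[0,0,-1.1,27.5,-18.3,0.3,0.15],[0,0,-1.1,29.8,-19.8,0.7,0.15],[0,0,-1.1,30.6,-20.3,0.9,0.15]]'; python3 go.py 408.4 325.5 88 -8.2
python3 - <<'E'
from h import *
s=arm.get_image("side");t=arm.get_image("top")
cv2.imwrite("pics/b2s.png",s["image"]);cv2.imwrite("pics/b2t.png",t["image"])
E
```

```text
time_s: 21.25
tool_pos: [404.3, 329.5, 204.9]
eef_rot: [0.754, 0.657, -0.0, 0.0]
wrist_force: [0.2, 0.7, -2.2]
width: 25.1
turn [-0.02  0.04  0.4 ] shift_cm [-0.33  0.46 11.69] pos [404.3 329.5 204.9] j [ 0.27  0.16 -1.09  1.76  0.15  1.31 -0.99] t 21.25 w 25.1 F [ 0.2  0.7 -2.2]
```

View pics/b2s.png

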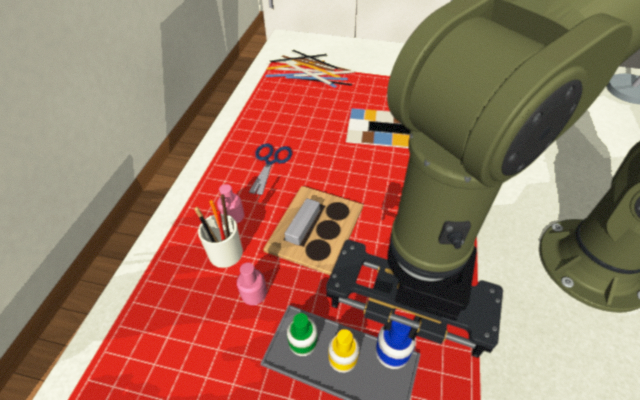

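Green and yellow stand upright at side (302,335) and (343,352), and all three patches are clear. Lowering blue.

```bash
python3 -m pendant '[[0,0,0.3,0,0.2,1.5,0.15],[0,0,0.3,-0.1,0.2,3.5,0.15],[0,0,0.3,-0.1,0.2,5.5,0.15],[0,0,0.3,-0.1,0.2,7.5,0.15],[0,0,0.3,-0.1,0.2,9,0.15],[0,0,0.3,-0.1,0.2,10,0.15],[0,0,0.3,-0.1,0.2,10.7,0.15],[0,0,0.3,-0.1,0.2,11.1,0.15],[0,0,0.3,-0.1,0.2,11.3,0.15],[0,0,0.3,-0.1,0.2,11.3,0.15]]'; python3 go.py 408.4 325.5 88 -8.2
```

```text
time_s: 22.35
tool_pos: [408.5, 325.6, 92.2]
eef_rot: [0.756, 0.654, -0.0, 0.001]
wrist_force: [-0.1, -0.1, -2.2]
width: 25.3
turn [ 0.03  0.1  -0.06] shift_cm [-0.01 -0.01  0.42] pos [408.5 325.6  92.2] j [ 0.19  0.3  -1.03  1.89  0.29  1.11 -1.1 ] t 22.35 w 25.3 F [-0.1 -0.1 -2.2]
```

```bash
python3 -m pendant '[[0,0,0,0,0,0.15,0.15],[0,0,0,0,0,0.3,0.15],[0,0,0,0,0,0.4,0.15],[0,0,0,0,0,0.43,0.15],[0,0,0,0,0,0.43,0.2],[0,0,0,0,0,0.43,0.3],[0,0,0,0,0,0.43,0.42],[0,0,0,0,0,0.43,0.5],[0,0,0,0,0,0.43,0.5],[0,0,0,0,0,0.43,0.5]]'; python3 go.py 624 48 205 -11
```

```text
time_s: 23.35
tool_pos: [408.6, 325.6, 87.9]
eef_rot: [0.756, 0.654, -0.0, 0.001]
wrist_force: [-0.3, -0.2, -0.6]
width: 42.3
turn [0.04 0.09 2.74] shift_cm [-24.39  25.32 -11.66] pos [408.6 325.6  87.9] j [ 0.19  0.31 -1.03  1.89  0.3   1.1  -1.1 ] t 23.35 w 42.3 F [-0.3 -0.2 -0.6]
```

```bash
python3 -m pendant '[[0,0,0,0,0,-2,0.5],[0,0,0,0,0,-5,0.5],[0,0,0,0,0,-9,0.5],[0,0,0,0,0,-13,0.6],[0,0,0.5,-2,2,-14,0.7],[0,0,1,-5,5.2,-14,0.75],[0,0,1.5,-8.3,8.6,-14,0.75],[0,0,2,-11.5,12,-14,0.75],[0,0,2.7,-14.8,15.4,-14,0.75],[0,0,2.7,-18,18.7,-14,0.75]]'; python3 go.py 624 48 205 -11
python3 - <<'E'
from h import *
s=arm.get_image("side");t=arm.get_image("top")
cv2.imwrite("pics/b3s.png",s["image"]);cv2.imwrite("pics/b3t.png",t["image"])
E
```

```text
time_s: 24.35
tool_pos: [568.8, 118.8, 228.4]
eef_rot: [0.772, 0.636, -0.0, 0.001]
wrist_force: [0.4, -0.5, 0.1]
width: 65.1
turn [ 0.08  0.11 -0.  ] shift_cm [-5.89  6.77  2.36] pos [568.8 118.8 228.4] j [ 0.52  0.28 -0.93  1.59  0.23  1.38 -0.62] t 24.35 w 65.1 F [ 0.4 -0.5  0.1]
```

View pics/b3t.png

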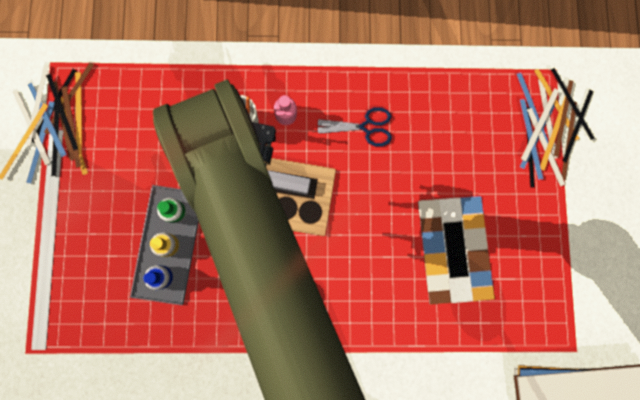

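View pics/b3s.png

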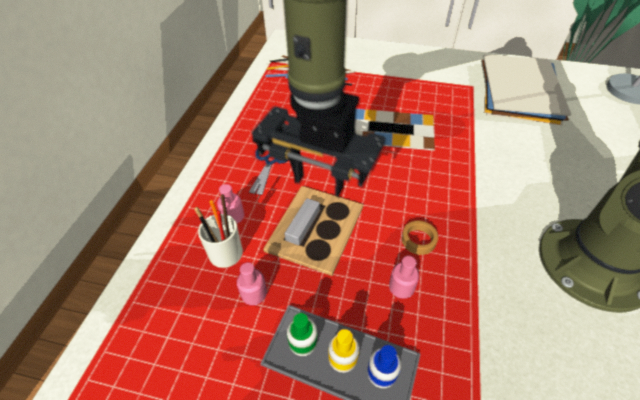

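All three pots stand upright in the tray. Refining the weight pose from the clear b2 frame, with both cameras.

Run:
```python
from h import *
t=arm.get_image("top");s=arm.get_image("side")
t["image"]=cv2.imread("pics/b2t.png");s["image"]=cv2.imread("pics/b2s.png")
crop(t,245,155,340,240,8,"b4t.png");crop(s,265,180,365,275,8,"b4s.png")
for d,(x0,y0,x1,y1) in((t,(255,160,325,205)),(s,(275,190,330,250))):
    H=hsv(d);m=np.zeros(H.shape[:2],bool);m[y0:y1,x0:x1]=((H[...,1]<50)&(H[...,2]>90))[y0:y1,x0:x1]
    c=blobs(m)[0];r=cv2.minAreaRect(plane(d,c[:,0],42)[:,:2].astype(np.float32));print(r)
    print(np.round(cv2.boxPoints(r),1).tolist())
```

```text
((623.0985717773438, 48.04085159301758), (108.88267517089844, 36.04104995727539), 79.4825668334961)
[[595.4000244140625, -2.200000047683716], [630.9000244140625, -8.800000190734863], [650.7999877929688, 98.30000305175781], [615.2999877929688, 104.9000015258789]]
((623.922119140625, 58.51689910888672), (123.18022155761719, 40.99717712402344), 79.44770050048828)
[[592.5, 1.7000000476837158], [632.7999877929688, -5.800000190734863], [655.4000244140625, 115.30000305175781], [615.0, 122.80000305175781]]
```

View pics/b4t.png

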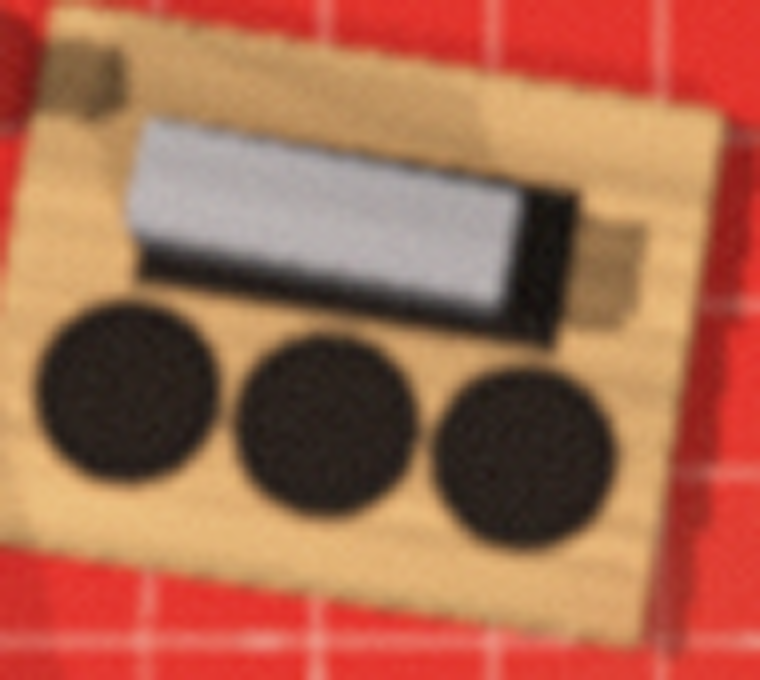

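View pics/b4s.png

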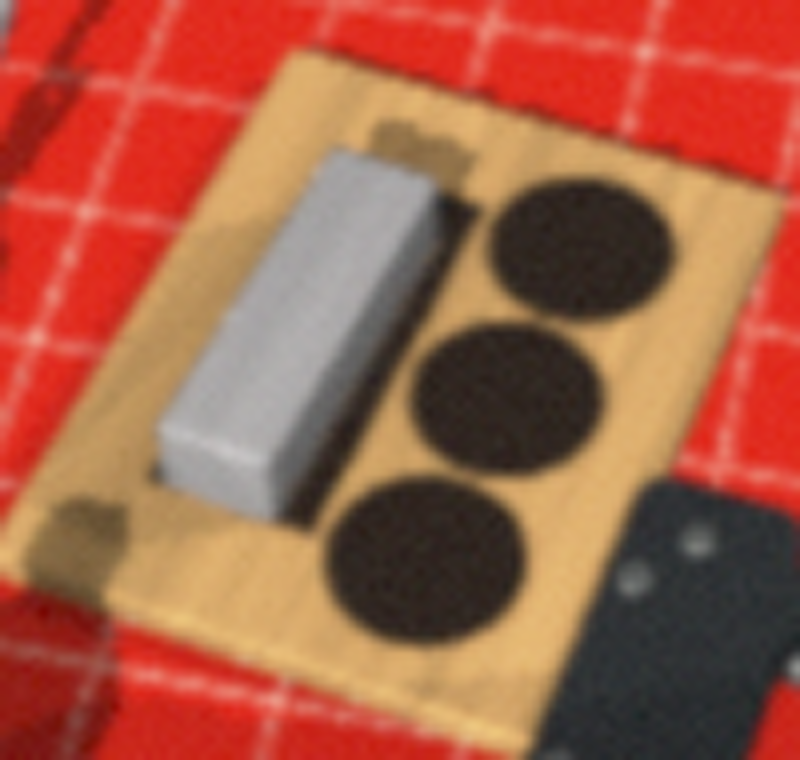

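Weight: centre about (623,48), long axis at 79.5°, size 109x36, which fits. Approaching with the jaws at -10.5°.

```bash
python3 go.py 624.5 48 130 -10.5
```

```text
turn [-0.04  0.04 -0.63] shift_cm [-5.93  6.92  9.77] pos [568.1 119.6 227.7] j [ 0.52  0.28 -0.93  1.59  0.23  1.38 -0.62] t 24.55 w 64.8 F [-0.6  0.7 -0.4]
```

```bash
python3 -m pendant '[[0,0,-0.3,-1.5,1.7,0,0.75],[0,0,-0.6,-3.5,4,0,0.75],[0,0,-0.6,-5,5.9,1,0.75],[0,0,-0.6,-5.9,6.9,3,0.75],[0,0,-0.6,-5.9,6.9,5.5,0.75],[0,0,-0.6,-5.9,6.9,8,0.75],[0,0,-0.6,-5.9,6.9,9.8,0.75],[0,0,-0.6,-5.9,6.9,9.8,0.75],[0,0,-0.6,-5.9,6.9,9.8,0.75],[0,0,-0.6,-5.9,6.9,9.8,0.75]]'; python3 go.py 624.5 48 36 -10.5
python3 - <<'E'
from h import *
s=arm.get_image("side")
crop(s,230,110,370,270,4,"b5s.png")
E
```

```text
time_s: 25.55
tool_pos: [624.8, 49.3, 130.9]
eef_rot: [0.769, 0.64, 0.0, 0.0]
wrist_force: [-0.0, 0.8, 0.1]
width: 65.2
turn [0.05 0.   0.03] shift_cm [-0.14 -0.01  9.49] pos [624.8  49.3 130.9] j [ 0.53  0.45 -0.85  1.6   0.35  1.25 -0.56] t 25.55 w 65.2 F [-0.   0.8  0.1]
```

View pics/b5s.png

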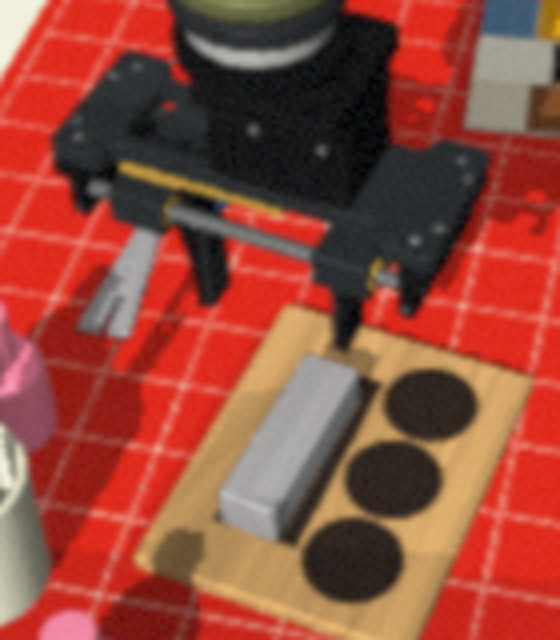

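The weight sits below with the jaws straddling it. Descending 9.4 cm.

```bash
python3 -m pendant '[[0,0,0,-0.1,0,1.5,0.75],[0,0,0,-0.1,0,3,0.75],[0,0,0,-0.1,0,4.5,0.75],[0,0,0,-0.1,0,6,0.75],[0,0,0,-0.1,0,7.2,0.75],[0,0,0,-0.1,0,8.2,0.75],[0,0,0,-0.1,0,8.9,0.75],[0,0,0,-0.1,0,9.4,0.75],[0,0,0,-0.1,0,9.4,0.75],[0,0,0,-0.1,0,9.4,0.75]]'; python3 go.py 624.5 48 36 -10.5
python3 - <<'E'
from h import *
s=arm.get_image("side");t=arm.get_image("top")
crop(s,250,140,370,270,5,"b6s.png")
E
```

```text
time_s: 26.6
tool_pos: [625.2, 48.2, 37.5]
eef_rot: [0.769, 0.64, 0.001, 0.001]
wrist_force: [0.4, 0.0, 0.3]
width: 65.0
turn [ 0.11 -0.01  0.01] shift_cm [-0.03 -0.07  0.15] pos [625.2  48.2  37.5] j [ 0.5   0.55 -0.8   1.68  0.43  1.09 -0.61] t 26.6 w 65.0 F [0.4 0.  0.3]
```

View pics/b6s.png

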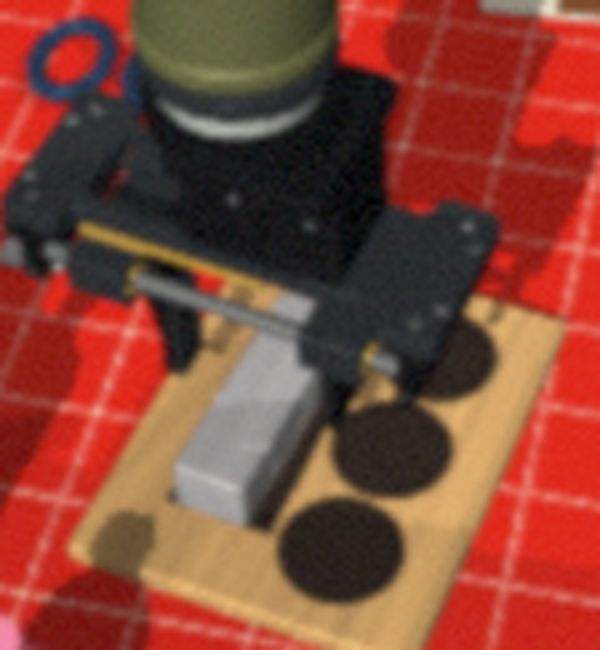

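Fingers are either side of the weight. Closing at 45 N.

```bash
python3 -m pendant '[[0,0,0,0,0,0.1,0.65],[0,0,0,0,0,0.1,0.55],[0,0,0,0,0,0.1,0.45],[0,0,0,0,0,0.1,0.35],[0,0,0,0,0,0.1,0.25],[0,0,0,0,0,0.1,0.25],[0,0,0,0,0,0.1,0.25],[0,0,0,0,0,0.1,0.25],[0,0,0,0,0,0.1,0.25],[0,0,0,0,0,0.1,0.25]]' 45; python3 go.py 624.5 48 36 -10.5
```

```text
time_s: 27.7
tool_pos: [624.9, 48.2, 36.7]
eef_rot: [0.769, 0.64, 0.0, 0.001]
wrist_force: [-4.2, 0.0, 2.6]
width: 30.7
turn [0.08 0.01 0.01] shift_cm [-0.03 -0.03  0.07] pos [624.9  48.2  36.7] j [ 0.5   0.55 -0.79  1.68  0.43  1.09 -0.61] t 27.7 w 30.7 F [-4.2  0.   2.6]
```

```bash
python3 -m pendant '[[0,0,0,0,0,-0.5,0.25],[0,0,0,0,0,-1.5,0.25],[0,0,0,0,0,-3,0.25],[0,0,0,0,0,-5,0.25],[0,0,0,0,0,-7,0.25],[0,0,0,0,0,-9,0.25],[0,0,0,0,0,-10.5,0.25],[0,0,0,0,0,-11.5,0.25],[0,0,0,0,0,-12,0.25],[0,0,0,0,0,-12,0.25]]'; python3 go.py 473 -349 150 -85.2
python3 - <<'E'
from h import *
s=arm.get_image("side");t=arm.get_image("top")
crop(s,230,70,370,270,3,"b7s.png");cv2.imwrite("pics/b7t.png",t["image"])
E
```

```text
time_s: 28.7
tool_pos: [625.0, 48.3, 157.2]
eef_rot: [0.769, 0.64, 0.001, 0.001]
wrist_force: [0.5, 0.2, 0.6]
width: 21.7
turn [ 0.12 -0.08 74.71] shift_cm [-41.84  -7.71   0.71] pos [625.   48.3 157.2] j [ 0.54  0.43 -0.86  1.57  0.34  1.29 -0.54] t 28.7 w 21.7 F [0.5 0.2 0.6]
```

View pics/b7s.png

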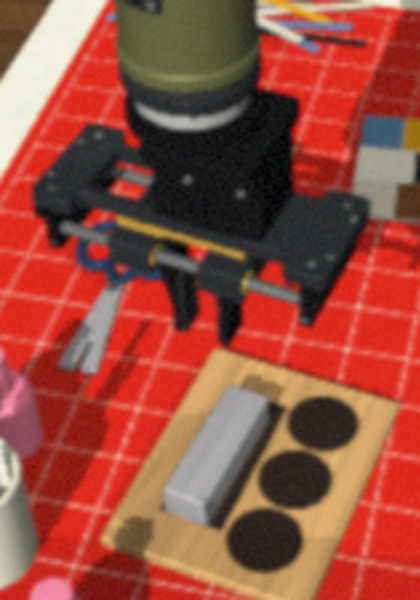

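The weight stayed on the stand: the fingers closed past it to 21.7 mm. I'll check whether it moved and why the grip failed.

Run:
```python
from h import *
t=arm.get_image("top");s=arm.get_image("side")
crop(s,265,180,365,275,8,"b8s.png");crop(t,225,150,345,240,6,"b8t.png")
d=s;x0,y0,x1,y1=(275,190,330,250)
H=hsv(d);m=np.zeros(H.shape[:2],bool);m[y0:y1,x0:x1]=((H[...,1]<50)&(H[...,2]>90))[y0:y1,x0:x1]
c=blobs(m)[0];r=cv2.minAreaRect(plane(d,c[:,0],42)[:,:2].astype(np.float32));print(r)
```

```text
((624.4832153320312, 58.40100860595703), (123.15384674072266, 40.684974670410156), 79.0763931274414)
```

View pics/b8s.png

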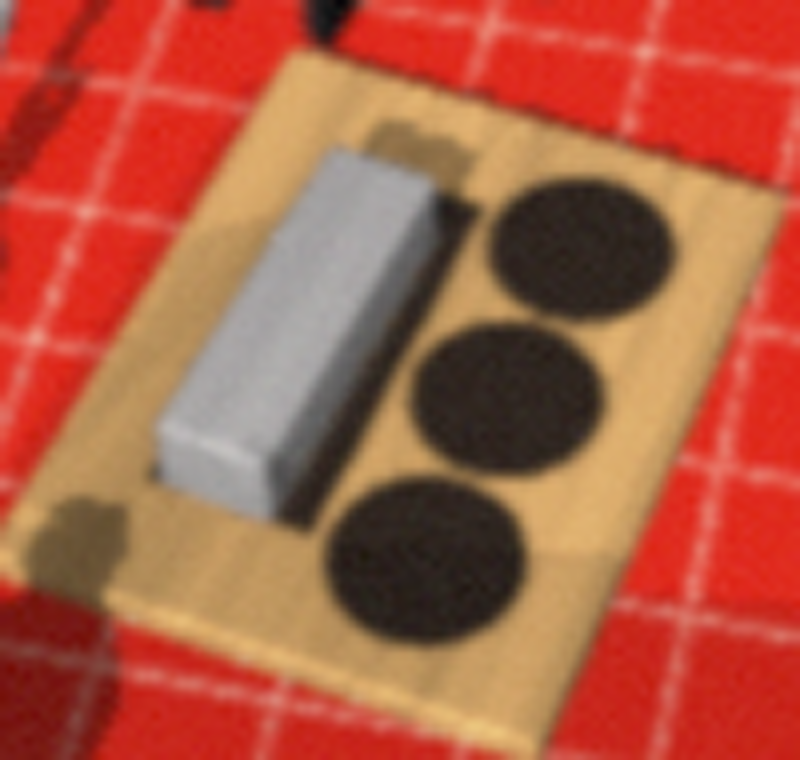

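View pics/b8t.png

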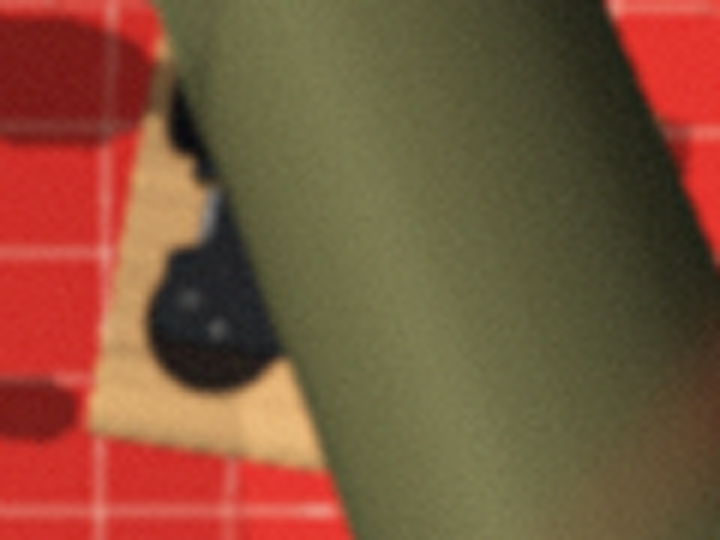

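The weight is unmoved (side fit shifted under 1 mm), so it only slipped free. I'll retry deeper, with the setpoint fully shut and more force and time.

```bash
python3 -m pendant '[[0,0,0,0,0,0,0.75],[0,0,0,0,0,0,0.75],[0,0,0,0,0,0,0.75],[0,0,0,0,0,0,0.75],[0,0,0,0,0,0,0.75],[0,0,0,0,0,1.5,0.75],[0,0,0,0,0,3,0.75],[0,0,0,0,0,4.5,0.75],[0,0,0,0,0,6,0.75],[0,0,0,0,0,7,0.75]]'; python3 go.py 624.5 48 33 -10.5
```

```text
time_s: 29.9
tool_pos: [623.0, 48.0, 83.2]
eef_rot: [0.769, 0.64, -0.001, -0.001]
wrist_force: [0.5, -0.7, 0.4]
width: 65.2
turn [-0.16  0.05  0.03] shift_cm [0.03 0.16 5.02] pos [623.   48.   83.2] j [ 0.52  0.5  -0.82  1.65  0.39  1.17 -0.58] t 29.9 w 65.2 F [ 0.5 -0.7  0.4]
```

```bash
python3 -m pendant '[[-0.1,0,0,0,0.1,1,0.75],[-0.1,0,0,0,0.1,2,0.75],[-0.1,0,0,0,0.1,3,0.75],[-0.1,0,0,0,0.1,4,0.75],[-0.1,0,0,0,0.1,4.6,0.75],[-0.1,0,0,0,0.1,5,0.75],[-0.1,0,0,0,0.1,5.05,0.75],[-0.1,0,0,0,0.1,5.05,0.75],[-0.1,0,0,0,0.1,5.05,0.75],[-0.1,0,0,0,0.1,5.05,0.75]]'; python3 go.py 624.5 48 33 -10.5
```

```text
time_s: 30.9
tool_pos: [624.2, 47.8, 33.2]
eef_rot: [0.769, 0.64, -0.0, 0.0]
wrist_force: [0.8, 0.3, -0.1]
width: 65.1
turn [-0.01  0.05  0.02] shift_cm [0.03 0.02 0.02] pos [624.2  47.8  33.2] j [ 0.5   0.55 -0.79  1.69  0.44  1.09 -0.61] t 30.9 w 65.1 F [ 0.8  0.3 -0.1]
```

```bash
python3 -m pendant '[[0,0,0,0,0,0,0.55],[0,0,0,0,0,0,0.45],[0,0,0,0,0,0,0.35],[0,0,0,0,0,0,0.2],[0,0,0,0,0,0,0],[0,0,0,0,0,0,0],[0,0,0,0,0,0,0],[0,0,0,0,0,0,0],[0,0,0,0,0,0,0],[0,0,0,0,0,0,0]]' 60; python3 go.py 624.5 48 33 -10.5;  python3 - <<'E'
from h import *
s=arm.get_image("side")
crop(s,265,160,365,265,6,"b9s.png")
E
```

```text
time_s: 31.9
tool_pos: [624.7, 47.7, 33.3]
eef_rot: [0.769, 0.64, -0.0, 0.0]
wrist_force: [4.1, -0.3, -1.4]
width: 32.7
turn [0.04 0.03 0.02] shift_cm [ 0.02 -0.02  0.03] pos [624.7  47.7  33.3] j [ 0.5   0.55 -0.79  1.68  0.44  1.09 -0.61] t 31.9 w 32.7 F [ 4.1 -0.3 -1.4]
```

View pics/b9s.png

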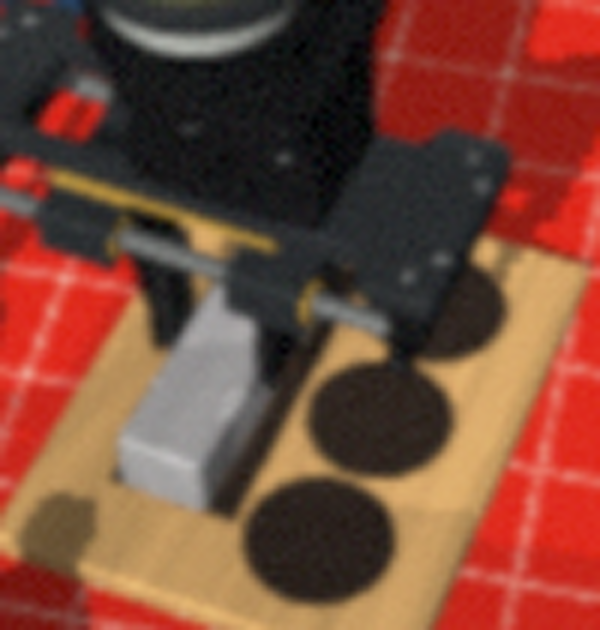

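```bash
python3 -m pendant '[[0,0,0,0,0,0,0],[0,0,0,0,0,-0.2,0],[0,0,0,0,0,-0.4,0],[0,0,0,0,0,-0.7,0],[0,0,0,0,0,-1,0],[0,0,0,0,0,-1.4,0],[0,0,0,0,0,-1.8,0],[0,0,0,0,0,-2.2,0],[0,0,0,0,0,-2.5,0],[0,0,0,0,0,-2.5,0]]' 60; python3 go.py 624.5 48 33 -10.5;  python3 - <<'E'
from h import *
s=arm.get_image("side")
crop(s,265,160,365,265,6,"c1s.png")
E
```

```text
time_s: 32.95
tool_pos: [625.1, 47.8, 59.0]
eef_rot: [0.769, 0.64, 0.0, 0.001]
wrist_force: [-0.0, 0.2, -8.1]
width: 32.8
turn [0.11 0.02 0.01] shift_cm [ 0.01 -0.07  2.6 ] pos [625.1  47.8  59. ] j [ 0.51  0.52 -0.81  1.67  0.41  1.13 -0.6 ] t 32.95 w 32.8 F [-0.   0.2 -8.1]
```

View pics/c1s.png

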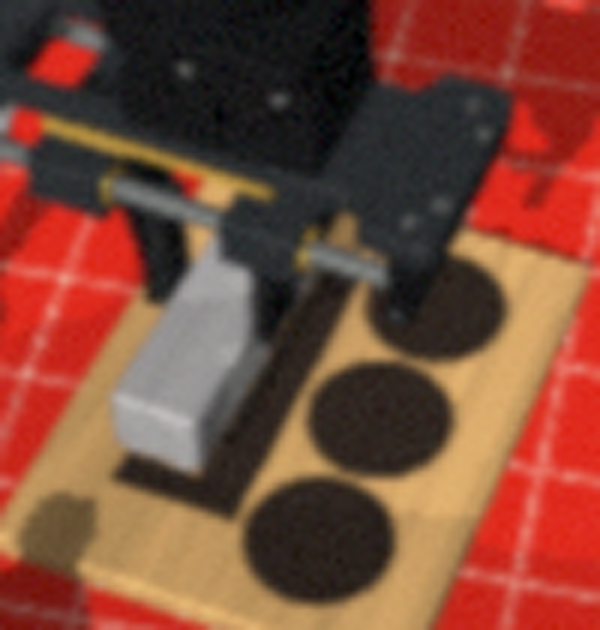

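The weight is lifted level (-8 N, width steady at 32.8). Raising and carrying it smoothly.

```bash
python3 -m pendant '[[0,0,0,0,0,-0.7,0],[0,0,0,0,0,-2,0],[0,0,0,0,0,-3.5,0],[0,0,0,0,0,-5,0],[0,0,0,0,0,-6.5,0],[0,0,0,0,0,-7.5,0],[0,0,2,-1,-0.2,-8,0],[0,0,5,-3,-0.6,-8,0],[0,0,9,-5.5,-1,-8,0],[0,0,13,-8,-1.5,-8,0]]' 60; python3 go.py 473 -349 140 -85.2
python3 - <<'E'
from h import *
t=arm.get_image("top")
t["image"]=cv2.imread("pics/b2t.png")
# board check via hand-read crop corners (4x from (405,185))
c=np.array([(53,62),(305,47),(357,457),(100,473)])/4+[405,185]-.5
p=plane(t,c,4)[:,:2];print(p.round(1),p.mean(0),[np.linalg.norm(p[i]-p[(i+1)%4]).round(1) for i in range(4)])
v=(p[0]-p[3])+(p[1]-p[2]);print(np.degrees(np.arctan2(v[1],v[0])))
g=cv2.cvtColor(t["image"],cv2.COLOR_BGR2GRAY)
m=g<100;m[:,:436]=0;m[:,472:]=0;m[:215]=0;m[285:]=0
r=cv2.minAreaRect(plane(t,blobs(m)[0][:,0],4)[:,:2].astype(np.float32));print(r)
s=arm.get_image("side");s["image"]=cv2.imread("pics/side0.png")
g=cv2.cvtColor(s["image"],cv2.COLOR_BGR2GRAY);m=g<70;m[:,:362]=0;m[:,420:]=0;m[:115]=0;m[140:]=0
r=cv2.minAreaRect(plane(s,blobs(m)[0][:,0],4)[:,:2].astype(np.float32));print(r)
E
```

```text
time_s: 34.0
tool_pos: [594.4, -29.7, 138.3]
eef_rot: [0.837, 0.547, -0.0, 0.001]
wrist_force: [0.5, -0.9, -8.6]
width: 32.5
turn [7.000e-02 5.000e-02 6.148e+01] shift_cm [-34.12   1.73  -0.12] pos [594.4 -29.7 138.3] j [ 0.67  0.36 -0.81  1.67  0.28  1.23 -0.61] t 34.0 w 32.5 F [ 0.5 -0.9 -8.6]
[[ 587.5 -263.6]
 [ 597.5 -414.1]
 [ 359.4 -432.8]
 [ 350.4 -283.8]] [ 473.71986267 -348.56180353] [np.float64(150.8), np.float64(238.8), np.float64(149.3), np.float64(238.0)]
4.686189188741767
((472.4307861328125, -348.95367431640625), (125.99768829345703, 44.258697509765625), 5.097897052764893)
((476.61688232421875, -347.6006164550781), (121.94085693359375, 41.38420867919922), 6.18326473236084)
```

```bash
python3 -m pendant '[[0,0,3,-1.5,0.1,0,0],[0,0,9,-5,0.25,0,0],[0,0,16,-9,0.45,0,0],[0,0,23,-13.2,0.65,0,0],[0,0,30,-17.4,0.9,0,0],[0,0,37,-21.6,1.1,0,0],[0,0,44,-25.6,1.3,0,0],[0,0,51,-29.2,1.5,0,0],[0,0,57,-32,1.6,0,0],[0,0,61,-33.8,1.7,0,0]]' 60; python3 go.py 474 -349 60 -85.1
python3 - <<'E'
from h import *
s=arm.get_image("side");t=arm.get_image("top")
crop(t,380,150,540,330,3,"c2t.png");crop(s,300,40,480,200,4,"c2s.png")
E
```

```text
time_s: 35.1
tool_pos: [468.6, -354.3, 139.8]
eef_rot: [0.999, 0.039, -0.002, 0.003]
wrist_force: [-0.2, 0.2, -7.9]
width: 32.2
turn [ 0.39  0.25 -0.45] shift_cm [ 0.61 -0.54  7.97] pos [ 468.6 -354.3  139.8] j [ 1.02  0.28 -0.5   1.7   0.15  1.2  -1.01] t 35.1 w 32.2 F [-0.2  0.2 -7.9]
```

View pics/c2t.png

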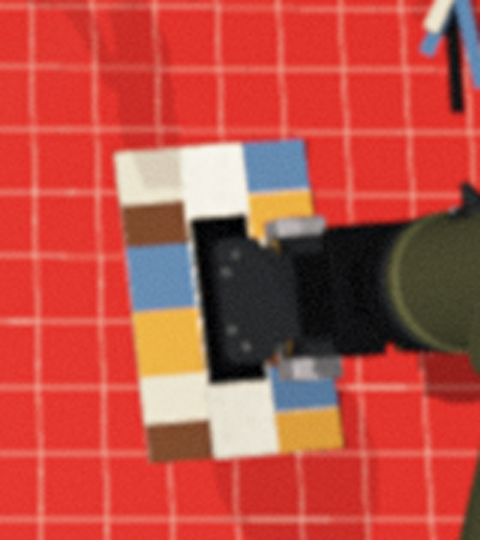

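View pics/c2s.png

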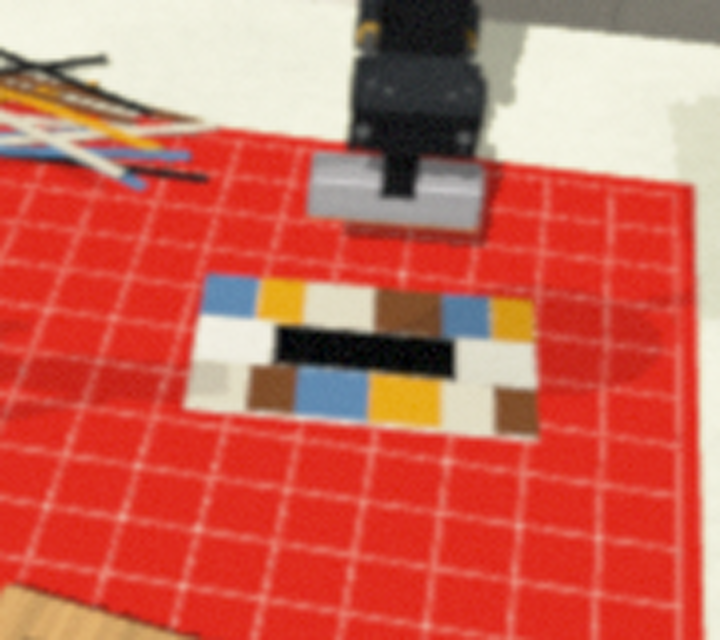

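The weight hangs level and the finger is at its mid-length. Lowering to just above the board.

```bash
python3 -m pendant '[[0.3,0.2,-0.4,0.3,-0.3,0.7,0],[0.3,0.2,-0.4,0.5,-0.5,2,0],[0.3,0.2,-0.4,0.5,-0.5,3.5,0],[0.3,0.2,-0.4,0.5,-0.5,5,0],[0.3,0.2,-0.4,0.5,-0.5,6.5,0],[0.3,0.2,-0.4,0.5,-0.5,8,0],[0.3,0.2,-0.4,0.5,-0.5,9,0],[0.3,0.2,-0.4,0.5,-0.5,9.8,0],[0.3,0.2,-0.4,0.5,-0.5,9.9,0],[0.3,0.2,-0.4,0.5,-0.5,9.9,0]]' 60; python3 go.py 474 -349 25.5 -85.1
python3 - <<'E'
from h import *
s=arm.get_image("side");t=arm.get_image("top")
crop(s,330,80,450,160,6,"c3s.png")
E
```

```text
time_s: 36.2
tool_pos: [472.5, -351.0, 40.7]
eef_rot: [0.999, 0.042, -0.001, 0.001]
wrist_force: [-0.3, -0.4, -8.7]
width: 32.6
turn [ 0.15  0.06 -0.04] shift_cm [ 0.16 -0.19  1.52] pos [ 472.5 -351.    40.7] j [ 0.99  0.38 -0.48  1.79  0.21  1.02 -1.05] t 36.2 w 32.6 F [-0.3 -0.4 -8.7]
```

View pics/c3s.png

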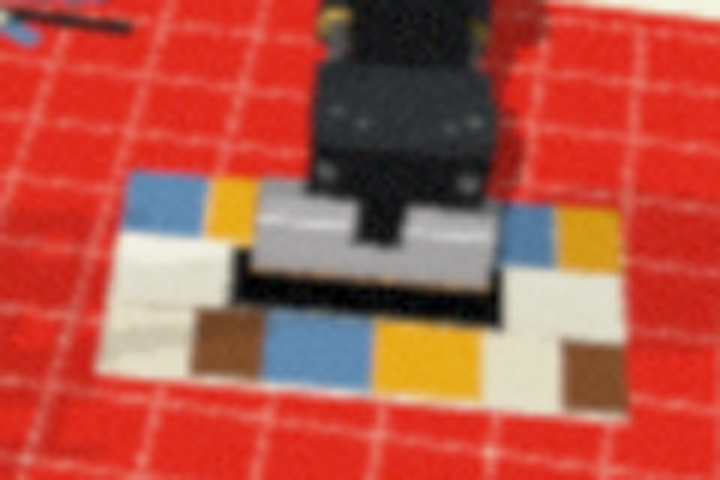

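```bash
python3 -m pendant '[[0.1,0,0,0.1,-0.1,0.2,0],[0.1,0,0,0.15,-0.2,0.5,0],[0.1,0,0,0.15,-0.2,0.8,0],[0.1,0,0,0.15,-0.2,1.1,0],[0.1,0,0,0.15,-0.2,1.25,0],[0.1,0,0,0.15,-0.2,1.35,0],[0.1,0,0,0.15,-0.2,1.4,0],[0.1,0,0,0.15,-0.2,1.4,0],[0.1,0,0,0.15,-0.2,1.4,0],[0.1,0,0,0.15,-0.2,1.4,0]]' 60; python3 go.py 474 -349 25.5 -85.1
python3 - <<'E'
from h import *
s=arm.get_image("side");t=arm.get_image("top")
crop(s,330,80,450,160,6,"c4s.png")
E
```

```text
time_s: 37.3
tool_pos: [474.4, -349.3, 27.5]
eef_rot: [0.999, 0.042, 0.0, 0.001]
wrist_force: [0.5, 0.4, -8.7]
width: 32.6
turn [ 0.11  0.   -0.04] shift_cm [-0.04 -0.03  0.2 ] pos [ 474.4 -349.3   27.5] j [ 0.99  0.4  -0.48  1.79  0.22  1.   -1.06] t 37.3 w 32.6 F [ 0.5  0.4 -8.7]
```

View pics/c4s.png

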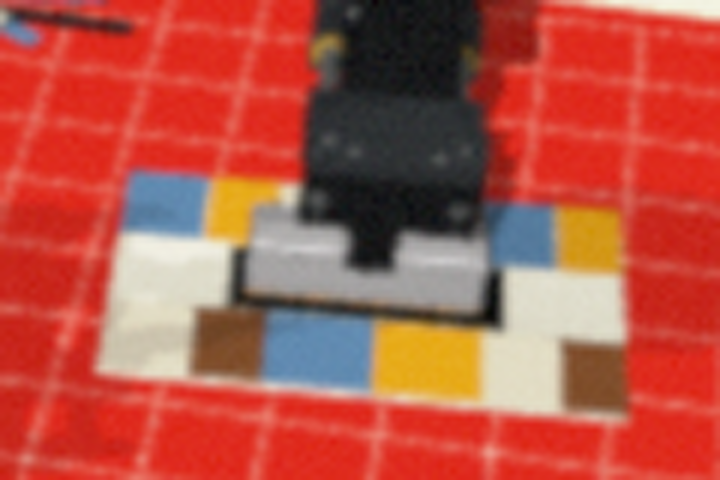

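The weight is centred with even end margins. Touching down and releasing.

```bash
python3 -m pendant '[[0.1,0,0,0,0,0.1,0],[0.1,0,0,0,0,0.2,0],[0.1,0,0,0,0,0.25,0],[0.1,0,0,0,0,0.25,0],[0.1,0,0,0,0,0.25,0.3],[0.1,0,0,0,0,0.25,0.45],[0.1,0,0,0,0,0.25,0.55],[0.1,0,0,0,0,0.25,0.65],[0.1,0,0,0,0,0.25,0.75],[0.1,0,0,0,0,0.25,0.75]]' 30; python3 go.py 474 -349 160 -85.1
```

```text
time_s: 38.4
tool_pos: [474.7, -349.5, 25.4]
eef_rot: [0.999, 0.042, 0.0, 0.0]
wrist_force: [-0.1, -0.0, 0.6]
width: 61.7
turn [ 0.04 -0.03 -0.03] shift_cm [ -0.06  -0.04 -13.46] pos [ 474.7 -349.5   25.4] j [ 0.99  0.4  -0.47  1.79  0.22  0.99 -1.06] t 38.4 w 61.7 F [-0.1 -0.   0.6]
```

```bash
python3 -m pendant '[[0,0,0,0,0,0,0.75],[0,0,0,0,0,-1,0.75],[0,0,0,0,0,-3,0.75],[0,0,0,0,0,-6,0.75],[0,0,0,0,0,-10,0.75],[0,0,0,0,0,-14,0.7],[0,0,0,0,0,-17,0.7],[0,0,-10,4,0,-19,0.7],[0,0,-18,8,0,-19,0.7],[0,0,-26,12,0,-19,0.7]]' 15; python3 go.py 408.6 325.6 215 -8.3
python3 - <<'E'
from h import *
s=arm.get_image("side");t=arm.get_image("top")
crop(s,330,80,450,160,6,"c5s.png");cv2.imwrite("pics/c5t.png",t["image"])
E
```

```text
time_s: 39.4
tool_pos: [595.8, -339.7, 218.1]
eef_rot: [0.964, 0.267, 0.001, 0.002]
wrist_force: [0.4, 0.1, -0.0]
width: 60.8
turn [ 2.700e-01  3.000e-02 -5.078e+01] shift_cm [ 1.813e+01 -6.670e+01  5.000e-02] pos [ 595.8 -339.7  218.1] j [ 0.89  0.45 -0.58  1.34  0.25  1.42 -0.71] t 39.4 w 60.8 F [ 0.4  0.1 -0. ]
```

View pics/c5s.png

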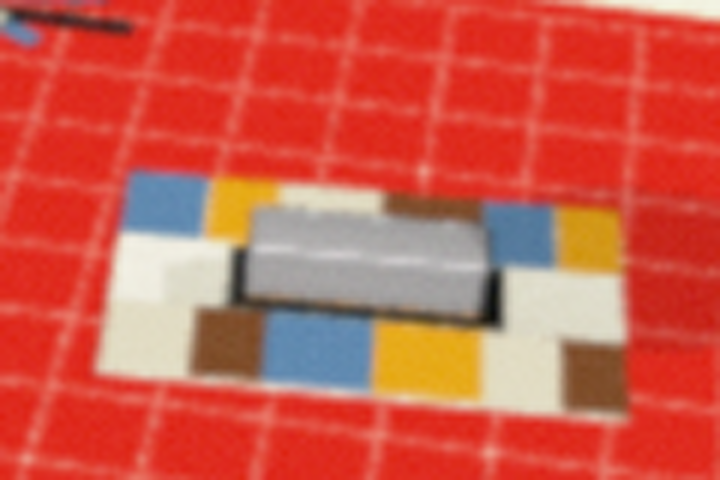

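View pics/c5t.png

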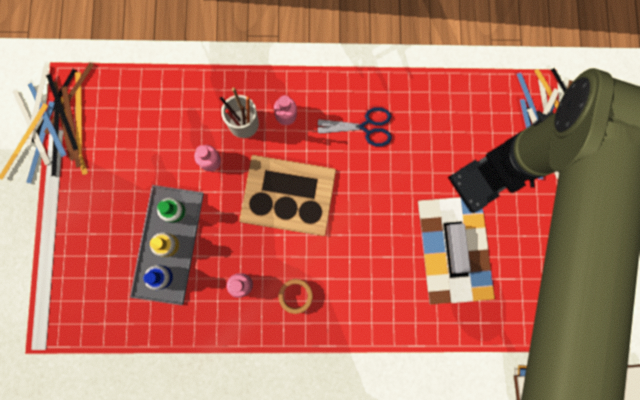

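Run:
```python
from h import *
t=arm.get_image("top")
H=hsv(t);g=H[...,2]
crop(t,405,185,505,310,4,"c6t.png")
m=(H[...,1]<50)&(g>80)&(g<190);m[:,:444]=0;m[:,470:]=0;m[:219]=0;m[280:]=0
m=cv2.morphologyEx(m.astype(np.uint8),cv2.MORPH_OPEN,np.ones((3,3)))
for b in blobs(m)[:2]:print(cv2.minAreaRect(plane(t,b[:,0],34)[:,:2].astype(np.float32)))
m=(g<70);m[:,:436]=0;m[:,472:]=0;m[:215]=0;m[285:]=0
print(cv2.minAreaRect(plane(t,np.vstack(blobs(m,5))[:,0],4)[:,:2].astype(np.float32)))
# patches
for x in(260,285,311):
    m=g<75;m[:,:x-15]=0;m[:,x+15:]=0;m[:193]=0;m[226:]=0
    e=cv2.fitEllipse(blobs(m)[0]);print(plane(t,e[0],12).round(1),e[1])
```

```text
((474.3743591308594, -346.2962341308594), (108.199951171875, 50.623619079589844), 0.28859537839889526)
((472.948974609375, -347.2293701171875), (124.88033294677734, 40.76374053955078), 6.125087261199951)
[[575.9 104.6  12. ]] (20.874481201171875, 21.37860679626465)
[[566.5  47.5  12. ]] (20.652549743652344, 21.15993309020996)
[[557.4  -9.8  12. ]] (20.506452560424805, 20.871810913085938)
```

View pics/c6t.png

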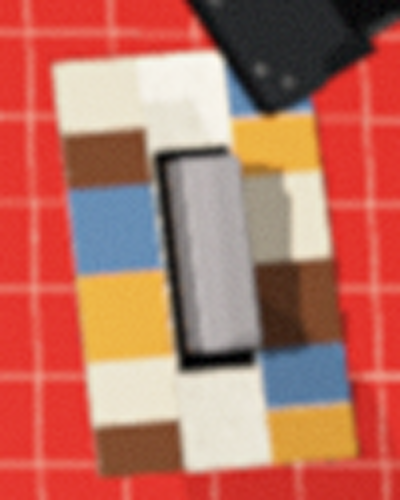

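```bash
python3 - <<'E'
from h import *
t=arm.get_image("top")
c=np.array([(166,157),(233,153),(260,347),(191,353)])/4+[405,185]-.5
p=plane(t,c,34)[:,:2];print(p.round(1),p.mean(0),[np.linalg.norm(p[i]-p[(i+1)%4]).round(1) for i in range(4)])
v=(p[0]-p[3])+(p[1]-p[2]);print(np.degrees(np.arctan2(v[1],v[0])))
E
python3 go.py 408.6 325.6 215 -8.3
```

```text
[[ 528.9 -319.2]
 [ 531.4 -357.8]
 [ 422.  -368.5]
 [ 418.6 -329.2]] [ 475.22360112 -343.70722073] [np.float64(38.7), np.float64(109.9), np.float64(39.4), np.float64(110.8)]
5.382123148712365
turn [-2.000e-02 -3.000e-02 -5.102e+01] shift_cm [ 1.788e+01 -6.659e+01  5.000e-02] pos [ 594.6 -338.3  215.1] j [ 0.89  0.45 -0.58  1.34  0.25  1.42 -0.72] t 39.6 w 60.8 F [-0.3 -0.1  0.4]
```

The weight lies on the strip. Side-view end margins are even at about 14 px each. In the top view, after parallax, the base margins are about 9 px left and right, so it is centred to about 1 mm. Angle is 5.4° against the strip's 4.9°. Now blue goes back first.

```bash
python3 -m pendant '[[0,0,-3,0.7,-2.5,0,0.7],[0,0,-8,2,-7,0,0.7],[0,0,-13,3.2,-11.8,0,0.7],[0,0,-18,4.4,-16.5,0,0.7],[0,0,-23,5.7,-21.2,0,0.7],[0,0,-28,6.9,-26,0,0.7],[0,0,-33,8.2,-30.7,0,0.7],[0,0,-38,9.5,-35.5,0,0.7],[0,0,-43,10.8,-40.2,0,0.7],[0,0,-51,12,-45,0,0.7]]' 15; python3 go.py 408.6 325.6 205 -8.3
```

```text
time_s: 40.6
tool_pos: [466.9, 110.0, 215.7]
eef_rot: [0.756, 0.654, -0.0, 0.001]
wrist_force: [1.1, -0.1, -0.3]
width: 61.1
turn [0.1  0.15 0.01] shift_cm [20.5  -8.88  1.01] pos [466.9 110.  215.7] j [ 0.71 -0.02 -0.98  1.83 -0.01  1.32 -0.41] t 40.6 w 61.1 F [ 1.1 -0.1 -0.3]
```

```bash
python3 -m pendant '[[0,0,0,3,-1.3,0,0.6],[0,0,0,7.5,-3.2,0,0.55],[0,0,0,12,-5.2,0,0.55],[0,0,0,16.5,-7.2,0,0.55],[0,0,0,19.5,-8.5,0.5,0.55],[0,0,0,20.5,-8.9,1,0.55],[0,0,0,20.5,-8.9,2,0.55],[0,0,0,20.5,-8.9,3,0.55],[0,0,0,20.5,-8.9,4,0.55],[0,0,0,20.5,-8.9,4,0.55]]' 15; python3 go.py 408.6 325.6 87.9 -8.3;  python3 - <<'E'
from h import *
s=arm.get_image("side");
crop(s,250,240,480,400,3,"d1s.png")
E
```

```text
time_s: 41.6
tool_pos: [408.4, 323.0, 173.2]
eef_rot: [0.757, 0.653, -0.002, 0.002]
wrist_force: [0.3, -0.6, 0.3]
width: 47.6
turn [ 0.02  0.32 -0.15] shift_cm [ 0.31 -0.02  8.53] pos [408.4 323.  173.2] j [ 0.33  0.23 -1.17  1.8   0.23  1.27 -1.05] t 41.6 w 47.6 F [ 0.3 -0.6  0.3]
```

View pics/d1s.png

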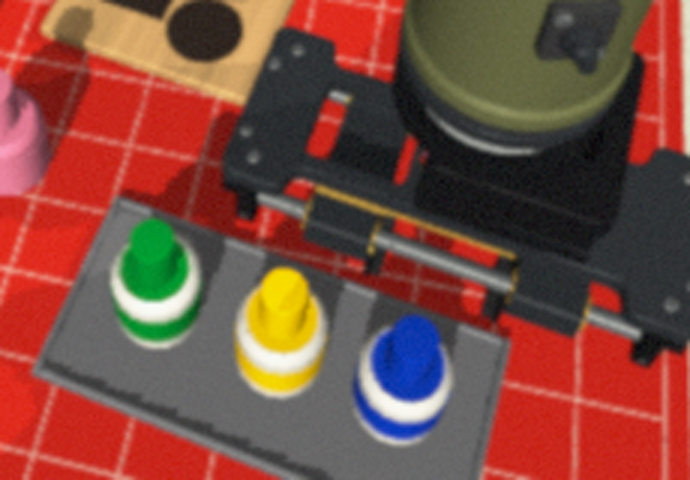

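```bash
python3 -m pendant '[[0,0.3,-0.1,0.25,0,1,0.55],[0,0.3,-0.1,0.25,0,2.5,0.55],[0,0.3,-0.1,0.25,0,4,0.55],[0,0.3,-0.1,0.25,0,5.5,0.55],[0,0.3,-0.1,0.25,0,7,0.55],[0,0.3,-0.1,0.25,0,7.9,0.55],[0,0.3,-0.1,0.25,0,8.4,0.55],[0,0.3,-0.1,0.25,0,8.5,0.55],[0,0.3,-0.1,0.25,0,8.5,0.55],[0,0.3,-0.1,0.25,0,8.5,0.55]]' 15; python3 go.py 408.6 325.6 87.9 -8.3
```

```text
time_s: 42.65
tool_pos: [409.5, 326.3, 89.8]
eef_rot: [0.757, 0.654, 0.001, 0.0]
wrist_force: [-0.4, -0.2, 1.1]
width: 47.7
turn [ 0.11 -0.09 -0.02] shift_cm [-0.08 -0.08  0.19] pos [409.5 326.3  89.8] j [ 0.25  0.34 -1.11  1.89  0.34  1.12 -1.14] t 42.65 w 47.7 F [-0.4 -0.2  1.1]
```

```bash
python3 -m pendant '[[0.1,0,0,-0.08,-0.07,0.1,0.55],[0.1,0,0,-0.08,-0.07,0.15,0.5],[0.1,0,0,-0.08,-0.07,0.15,0.4],[0.1,0,0,-0.08,-0.07,0.15,0.3],[0.1,0,0,-0.08,-0.07,0.15,0.2],[0.1,0,0,-0.08,-0.07,0.15,0.15],[0.1,0,0,-0.08,-0.07,0.15,0.15],[0.1,0,0,-0.08,-0.07,0.15,0.15],[0.1,0,0,-0.08,-0.07,0.15,0.15],[0.1,0,0,-0.08,-0.07,0.15,0.15]]' 15; python3 go.py 408.6 325.6 87.9 -8.3
```

```text
time_s: 43.65
tool_pos: [408.6, 325.6, 88.2]
eef_rot: [0.757, 0.654, 0.001, -0.0]
wrist_force: [0.9, -0.2, 1.6]
width: 25.1
turn [ 0.01 -0.09 -0.02] shift_cm [-0.    0.    0.03] pos [408.6 325.6  88.2] j [ 0.25  0.34 -1.11  1.89  0.34  1.11 -1.14] t 43.65 w 25.1 F [ 0.9 -0.2  1.6]
```

```bash
python3 -m pendant '[[0,0,0,0,0,-0.5,0.15],[0,0,0,0,0,-1.5,0.15],[0,0,0,0,0,-3,0.15],[0,0,0,0,0,-5,0.15],[0,0,0,0,0,-7,0.15],[0,0,0,0,0,-9,0.15],[0,0,0,0,0,-11,0.15],[0,0,0,0,0,-12.2,0.15],[0,0,0,0,0,-12.7,0.15],[0,0,0,0,0,-12.7,0.15]]'; python3 go.py 559.4 -9.3 215 -9.3
```

```text
time_s: 44.65
tool_pos: [408.8, 325.5, 215.8]
eef_rot: [0.757, 0.654, 0.001, -0.0]
wrist_force: [-0.6, 0.4, -2.1]
width: 24.9
turn [ 0.07 -0.11  0.97] shift_cm [-30.95  19.75   0.05] pos [408.8 325.5 215.8] j [ 0.37  0.19 -1.2   1.74  0.18  1.34 -1.01] t 44.65 w 24.9 F [-0.6  0.4 -2.1]
```

```bash
python3 -m pendant '[[0,0,0,-1.5,1,0,0.15],[0,0,0.2,-4.5,2.9,0,0.15],[0,0,0.4,-8.3,5.3,0,0.15],[0,0,0.6,-12.3,7.8,0,0.15],[0,0,0.8,-16.3,10.4,0,0.15],[0,0,1,-20.3,12.9,0,0.15],[0,0,1,-24.3,15.5,0,0.15],[0,0,1,-27.8,17.7,0,0.15],[0,0,1,-30.2,19.2,0,0.15],[0,0,1,-31,19.75,0,0.15]]'; python3 go.py 559.4 -9.3 130 -9.3
```

```text
time_s: 45.65
tool_pos: [559.5, -14.4, 213.7]
eef_rot: [0.764, 0.645, 0.0, -0.001]
wrist_force: [-0.1, 0.3, -1.7]
width: 25.3
turn [-0.07 -0.08 -0.37] shift_cm [ 0.49 -0.09  8.37] pos [559.5 -14.4 213.7] j [ 0.82  0.25 -0.97  1.66  0.21  1.35 -0.35] t 45.65 w 25.3 F [-0.1  0.3 -1.7]
```

```bash
python3 -m pendant '[[0,0,-0.3,0.4,-0.1,0.5,0.15],[0,0,-0.3,0.45,-0.1,2,0.15],[0,0,-0.3,0.45,-0.1,4,0.15],[0,0,-0.3,0.45,-0.1,6,0.15],[0,0,-0.3,0.45,-0.1,8,0.15],[0,0,-0.3,0.45,-0.1,9.5,0.15],[0,0,-0.3,0.45,-0.1,10.5,0.15],[0,0,-0.3,0.45,-0.1,11,0.15],[0,0,-0.3,0.45,-0.1,11.3,0.15],[0,0,-0.3,0.45,-0.1,11.3,0.15]]'; python3 go.py 559.4 -9.3 95.2 -9.3
python3 - <<'E'
from h import *
s=arm.get_image("side")
crop(s,265,160,375,265,6,"d2s.png")
E
```

```text
time_s: 46.65
tool_pos: [559.3, -9.5, 100.9]
eef_rot: [0.762, 0.647, 0.0, -0.001]
wrist_force: [0.9, -0.5, -1.0]
width: 25.0
turn [-0.05 -0.09 -0.06] shift_cm [0.02 0.   0.57] pos [559.3  -9.5 100.9] j [ 0.76  0.36 -0.93  1.79  0.31  1.15 -0.43] t 46.65 w 25.0 F [ 0.9 -0.5 -1. ]
```

View pics/d2s.png

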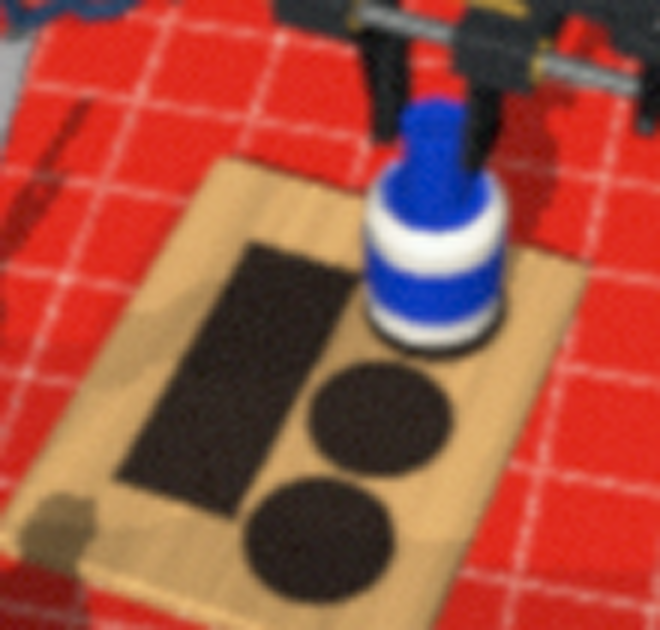

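Blue is over its patch. Setting it down and releasing.

```bash
python3 -m pendant '[[0,0,0,0,0,0.2,0.15],[0,0,0,0,0,0.4,0.15],[0,0,0,0,0,0.53,0.15],[0,0,0,0,0,0.57,0.15],[0,0,0,0,0,0.57,0.2],[0,0,0,0,0,0.57,0.3],[0,0,0,0,0,0.57,0.42],[0,0,0,0,0,0.57,0.5],[0,0,0,0,0,0.57,0.55],[0,0,0,0,0,0.57,0.55]]'; python3 go.py 483 314.4 215 -8.3
```

```text
time_s: 47.7
tool_pos: [559.7, -9.6, 95.7]
eef_rot: [0.762, 0.647, 0.001, -0.001]
wrist_force: [-0.4, -0.5, 0.2]
width: 45.5
turn [-0.01 -0.08 -1.07] shift_cm [ 30.74 -12.84 -11.88] pos [559.7  -9.6  95.7] j [ 0.76  0.36 -0.93  1.8   0.32  1.14 -0.44] t 47.7 w 45.5 F [-0.4 -0.5  0.2]
```

```bash
python3 -m pendant '[[0,0,0,0,0,-2,0.55],[0,0,0,0,0,-5,0.55],[0,0,0,0,0,-9,0.55],[0,0,-0.2,3,-1.2,-12,0.55],[0,0,-0.4,7.5,-3,-12,0.55],[0,0,-0.8,12,-4.8,-12,0.55],[0,0,-0.8,16.5,-6.5,-12,0.55],[0,0,-0.8,21,-8.3,-12,0.55],[0,0,-0.8,25.5,-10.1,-12,0.55],[0,0,-0.8,29,-11.5,-12,0.55]]'; python3 go.py 483 314.4 130 -8.3
python3 - <<'E'
from h import *
s=arm.get_image("side");t=arm.get_image("top")
cv2.imwrite("pics/d3t.png",t["image"]);crop(s,265,160,375,265,6,"d3s.png")
E
```

```text
time_s: 48.7
tool_pos: [492.0, 298.3, 216.6]
eef_rot: [0.757, 0.653, 0.001, -0.001]
wrist_force: [-0.6, -0.1, 0.6]
width: 47.7
turn [ 0.02 -0.14 -0.14] shift_cm [ 1.44 -1.13  8.66] pos [492.  298.3 216.6] j [ 0.31  0.33 -1.09  1.62  0.3   1.37 -0.96] t 48.7 w 47.7 F [-0.6 -0.1  0.6]
```

View pics/d3s.png

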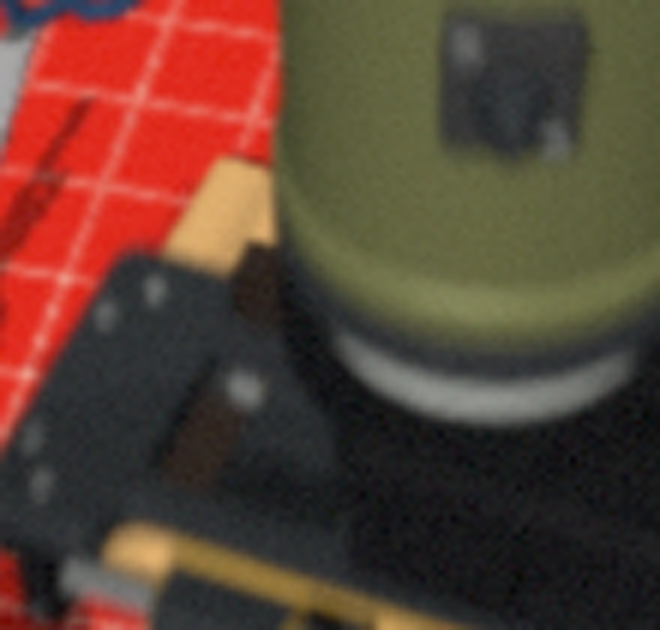

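View pics/d3t.png

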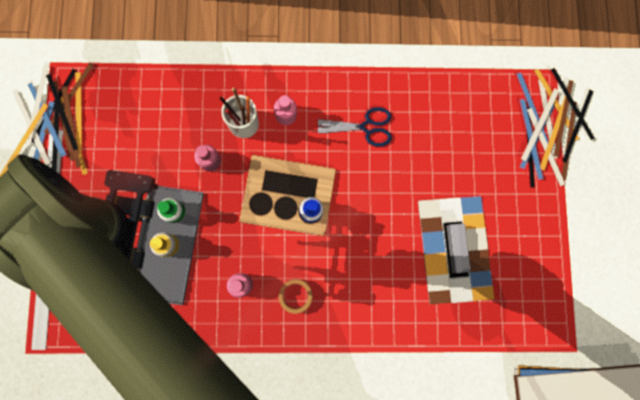

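Blue is upright on its patch at top (312,208), the same pixel as at the start. Yellow next.

```bash
python3 -m pendant '[[0,0,0,0.9,-0.7,0,0.55],[0,0,0,1.4,-1.1,0.5,0.55],[0,0,0,1.4,-1.1,2,0.55],[0,0,0,1.4,-1.1,3.5,0.55],[0,0,0,1.4,-1.1,5,0.55],[0,0,0,1.4,-1.1,6.5,0.55],[0,0,0,1.4,-1.1,7.5,0.55],[0,0,0,1.4,-1.1,8,0.55],[0,0,0,1.4,-1.1,8,0.55],[0,0,0,1.4,-1.1,8,0.55]]'; python3 go.py 483 314.4 87.8 -8.3
```

```text
time_s: 49.8
tool_pos: [480.7, 318.7, 137.3]
eef_rot: [0.754, 0.657, 0.002, -0.002]
wrist_force: [0.2, -0.0, -0.1]
width: 48.2
turn [-0.06 -0.37  0.38] shift_cm [-0.43  0.29  4.95] pos [480.7 318.7 137.3] j [ 0.24  0.4  -1.06  1.72  0.36  1.24 -1.04] t 49.8 w 48.2 F [ 0.2 -0.  -0.1]
```

```bash
python3 -m pendant '[[0,-0.3,0.3,-0.35,0.25,0.2,0.55],[0,-0.3,0.3,-0.35,0.25,1,0.55],[0,-0.3,0.3,-0.35,0.25,2,0.55],[0,-0.3,0.3,-0.35,0.25,3,0.55],[0,-0.3,0.3,-0.35,0.25,3.8,0.55],[0,-0.3,0.3,-0.35,0.25,4.5,0.55],[0,-0.3,0.3,-0.35,0.25,4.9,0.55],[0,-0.3,0.3,-0.35,0.25,5,0.55],[0,-0.3,0.3,-0.35,0.25,5,0.55],[0,-0.3,0.3,-0.35,0.25,5,0.55]]'; python3 go.py 483 314.4 87.8 -8.3
python3 - <<'E'
from h import *
s=arm.get_image("side")
crop(s,250,240,480,400,3,"d4s.png")
E
```

```text
time_s: 50.8
tool_pos: [482.9, 315.5, 87.7]
eef_rot: [0.756, 0.655, 0.0, -0.001]
wrist_force: [-0.1, 0.0, 0.4]
width: 47.9
turn [-0.03 -0.09  0.08] shift_cm [-0.11  0.02 -0.01] pos [482.9 315.5  87.7] j [ 0.21  0.46 -1.02  1.76  0.42  1.16 -1.08] t 50.8 w 47.9 F [-0.1  0.   0.4]
```

View pics/d4s.png

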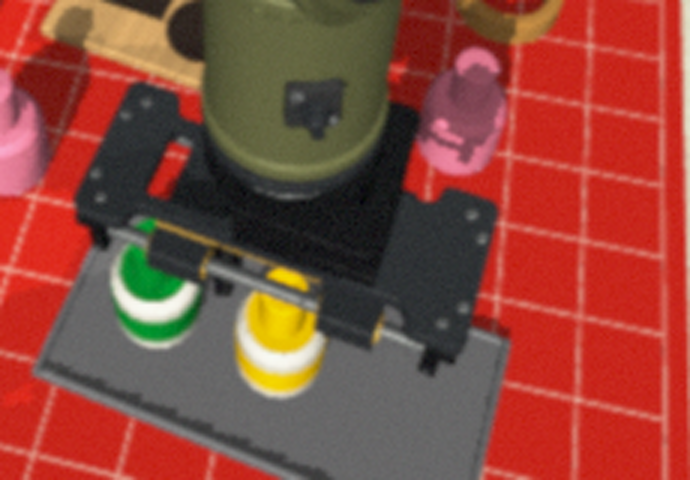

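```bash
python3 -m pendant '[[0,0,0,-0.1,0,0,0.55],[0,0,0,-0.1,0,0,0.5],[0,0,0,-0.1,0,0,0.4],[0,0,0,-0.1,0,0,0.3],[0,0,0,-0.1,0,0,0.2],[0,0,0,-0.1,0,0,0.15],[0,0,0,-0.1,0,0,0.15],[0,0,0,-0.1,0,0,0.15],[0,0,0,-0.1,0,0,0.15],[0,0,0,-0.1,0,0,0.15]]' 15; python3 go.py 483 314.4 87.8 -8.3
```

```text
time_s: 51.85
tool_pos: [482.7, 314.6, 87.7]
eef_rot: [0.756, 0.655, 0.0, -0.001]
wrist_force: [-0.9, 0.5, 0.1]
width: 25.3
turn [-0.04 -0.09  0.09] shift_cm [-0.01  0.04 -0.01] pos [482.7 314.6  87.7] j [ 0.21  0.45 -1.02  1.77  0.42  1.16 -1.08] t 51.85 w 25.3 F [-0.9  0.5  0.1]
```

```bash
python3 -m pendant '[[0,0,0,0,0,-0.5,0.15],[0,0,0,0,0,-1.5,0.15],[0,0,0,0,0,-3,0.15],[0,0,0,0,0,-5,0.15],[0,0,0,0,0,-7,0.15],[0,0,0,0,0,-9,0.15],[0,0,0,0,0,-11,0.15],[0,0,0,0,0,-12.2,0.15],[0,0,0,0,0,-12.7,0.15],[0,0,0,0,0,-12.7,0.15]]'; python3 go.py 568.5 47.9 215 -9.3
```

```text
time_s: 52.85
tool_pos: [483.0, 314.5, 215.4]
eef_rot: [0.756, 0.655, 0.001, -0.001]
wrist_force: [0.5, 0.2, -1.0]
width: 25.4
turn [ 0.02 -0.12  1.08] shift_cm [-2.516e+01  1.228e+01 -1.000e-02] pos [483.  314.5 215.4] j [ 0.28  0.34 -1.09  1.62  0.3   1.37 -0.99] t 52.85 w 25.4 F [ 0.5  0.2 -1. ]
```

```bash
python3 -m pendant '[[0,0,0,-1.5,0.75,0,0.15],[0,0,0.2,-4.5,2.2,0,0.15],[0,0,0.4,-8,3.9,0,0.15],[0,0,0.6,-11.8,5.8,0,0.15],[0,0,0.8,-15.6,7.6,0,0.15],[0,0,1,-19,9.3,0,0.15],[0,0,1,-22,10.8,0,0.15],[0,0,1,-24.3,11.9,0,0.15],[0,0,1,-25.15,12.3,0,0.15],[0,0,1,-25.15,12.3,0,0.15]]'; python3 go.py 568.5 47.9 102 -9.3
```

```text
time_s: 53.85
tool_pos: [568.5, 46.7, 214.0]
eef_rot: [0.763, 0.647, 0.0, -0.001]
wrist_force: [-1.3, -0.9, -1.1]
width: 25.3
turn [-0.08 -0.13 -0.07] shift_cm [ 1.00e-01 -1.00e-02  1.12e+01] pos [568.5  46.7 214. ] j [ 0.73  0.29 -1.01  1.63  0.25  1.36 -0.48] t 53.85 w 25.3 F [-1.3 -0.9 -1.1]
```

```bash
python3 -m pendant '[[0,0,0,0.05,0,0.5,0.15],[0,0,0,0.05,0,2,0.15],[0,0,0,0.05,0,4,0.15],[0,0,0,0.05,0,6,0.15],[0,0,0,0.05,0,8,0.15],[0,0,0,0.05,0,9.5,0.15],[0,0,0,0.05,0,10.5,0.15],[0,0,0,0.05,0,11,0.15],[0,0,0,0.05,0,11.3,0.15],[0,0,0,0.05,0,11.3,0.15]]'; python3 go.py 568.5 47.9 94.8 -9.3
python3 - <<'E'
from h import *
s=arm.get_image("side")
crop(s,265,160,375,265,6,"d5s.png")
E
```

```text
time_s: 54.85
tool_pos: [568.7, 47.6, 101.1]
eef_rot: [0.762, 0.647, 0.001, -0.001]
wrist_force: [0.2, -0.4, -0.9]
width: 25.1
turn [-0.06 -0.14 -0.07] shift_cm [ 0.03 -0.03  0.63] pos [568.7  47.6 101.1] j [ 0.67  0.4  -0.96  1.77  0.35  1.16 -0.56] t 54.85 w 25.1 F [ 0.2 -0.4 -0.9]
```

View pics/d5s.png

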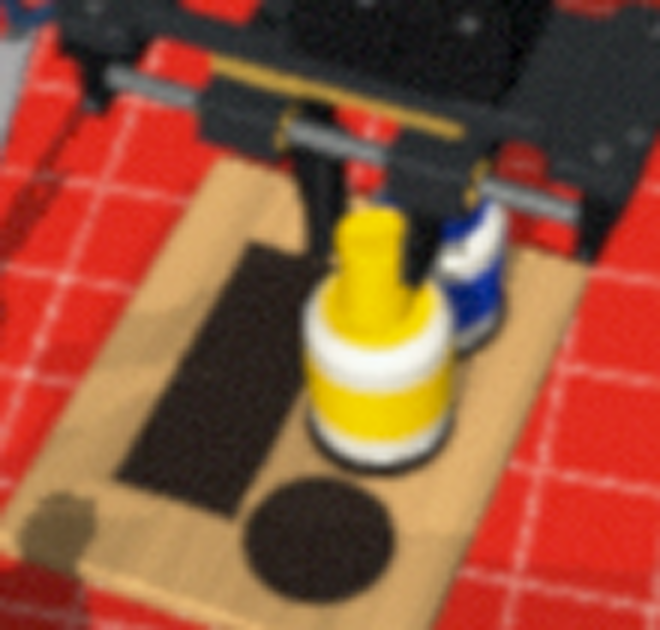

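Yellow is over the middle patch and blue is undisturbed. Setting down.

```bash
python3 -m pendant '[[0,0,0,0,0,0.2,0.15],[0,0,0,0,0,0.4,0.15],[0,0,0,0,0,0.55,0.15],[0,0,0,0,0,0.62,0.15],[0,0,0,0,0,0.62,0.2],[0,0,0,0,0,0.62,0.3],[0,0,0,0,0,0.62,0.42],[0,0,0,0,0,0.62,0.5],[0,0,0,0,0,0.62,0.55],[0,0,0,0,0,0.62,0.55]]'; python3 go.py 557.2 303.7 215 -8.3
```

```text
time_s: 55.9
tool_pos: [569.1, 47.6, 95.4]
eef_rot: [0.763, 0.647, 0.001, -0.001]
wrist_force: [-0.6, -0.1, 0.6]
width: 45.8
turn [-0.01 -0.15 -1.07] shift_cm [ 25.1   -5.34 -11.89] pos [569.1  47.6  95.4] j [ 0.67  0.4  -0.96  1.77  0.36  1.15 -0.56] t 55.9 w 45.8 F [-0.6 -0.1  0.6]
```

```bash
python3 -m pendant '[[0,0,0,0,0,-2,0.55],[0,0,0,0,0,-5,0.55],[0,0,0,0,0,-9,0.55],[0,0,-0.2,3,-0.6,-12,0.55],[0,0,-0.4,7,-1.4,-12,0.55],[0,0,-0.8,11.5,-2.2,-12,0.55],[0,0,-0.8,16,-3.1,-12,0.55],[0,0,-0.8,20,-3.9,-12,0.55],[0,0,-0.8,23.5,-4.6,-12,0.55],[0,0,-0.8,25.1,-5,-12,0.55]]'; python3 go.py 557.2 303.7 130 -8.3
python3 - <<'E'
from h import *
t=arm.get_image("top")
cv2.imwrite("pics/d6t.png",t["image"])
E
```

```text
time_s: 56.9
tool_pos: [558.8, 307.8, 216.2]
eef_rot: [0.756, 0.654, 0.001, -0.002]
wrist_force: [0.1, 0.2, 0.8]
width: 48.1
turn [-0.07 -0.28  0.02] shift_cm [-0.47 -0.09  8.62] pos [558.8 307.8 216.2] j [ 0.2   0.47 -1.02  1.46  0.4   1.43 -0.97] t 56.9 w 48.1 F [0.1 0.2 0.8]
```

View pics/d6t.png

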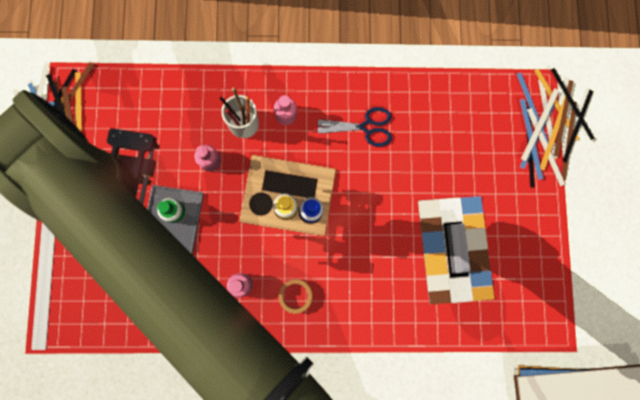

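Yellow and blue are upright on their patches. Green next.

```bash
python3 -m pendant '[[0,-0.2,0,-0.2,-0.05,0.5,0.55],[0,-0.2,0,-0.35,-0.05,2,0.55],[0,-0.2,0,-0.35,-0.05,4,0.55],[0,-0.2,0,-0.35,-0.05,6,0.55],[0,-0.2,0,-0.35,-0.05,7.5,0.55],[0,-0.2,0,-0.35,-0.05,8.5,0.55],[0,-0.2,0,-0.35,-0.05,9,0.55],[0,-0.2,0,-0.35,-0.05,9,0.55],[0,-0.2,0,-0.35,-0.05,9,0.55],[0,-0.2,0,-0.35,-0.05,9,0.55]]'; python3 go.py 557.2 303.7 87.7 -8.3
```

```text
time_s: 57.95
tool_pos: [557.4, 307.2, 127.1]
eef_rot: [0.756, 0.655, 0.001, -0.001]
wrist_force: [-0.4, -0.2, 0.3]
width: 47.9
turn [-0.02 -0.22  0.14] shift_cm [-0.37  0.03  3.94] pos [557.4 307.2 127.1] j [ 0.19  0.53 -0.98  1.58  0.46  1.28 -1.  ] t 57.95 w 47.9 F [-0.4 -0.2  0.3]
```

```bash
python3 -m pendant '[[0,-0.2,0.1,-0.35,0,0.2,0.55],[0,-0.2,0.1,-0.35,0,0.8,0.55],[0,-0.2,0.1,-0.35,0,1.6,0.55],[0,-0.2,0.1,-0.35,0,2.4,0.55],[0,-0.2,0.1,-0.35,0,3.1,0.55],[0,-0.2,0.1,-0.35,0,3.6,0.55],[0,-0.2,0.1,-0.35,0,3.9,0.55],[0,-0.2,0.1,-0.35,0,3.95,0.55],[0,-0.2,0.1,-0.35,0,3.95,0.55],[0,-0.2,0.1,-0.35,0,3.95,0.55]]'; python3 go.py 557.2 303.7 87.7 -8.3
```

```text
time_s: 58.95
tool_pos: [557.1, 304.2, 88.0]
eef_rot: [0.756, 0.654, 0.0, -0.0]
wrist_force: [0.3, -1.4, -0.1]
width: 47.9
turn [ 0.01 -0.05  0.04] shift_cm [-0.04  0.01  0.03] pos [557.1 304.2  88. ] j [ 0.18  0.57 -0.96  1.62  0.49  1.21 -1.03] t 58.95 w 47.9 F [ 0.3 -1.4 -0.1]
```

```bash
python3 -m pendant '[[0,0,0,-0.03,0,0,0.55],[0,0,0,-0.03,0,0,0.5],[0,0,0,-0.03,0,0,0.4],[0,0,0,-0.03,0,0,0.3],[0,0,0,-0.03,0,0,0.2],[0,0,0,-0.03,0,0,0.15],[0,0,0,-0.03,0,0,0.15],[0,0,0,-0.03,0,0,0.15],[0,0,0,-0.03,0,0,0.15],[0,0,0,-0.03,0,0,0.15]]' 15; python3 go.py 557.2 303.7 87.7 -8.3
```

```text
time_s: 59.95
tool_pos: [557.0, 303.8, 88.0]
eef_rot: [0.756, 0.654, 0.0, -0.0]
wrist_force: [0.3, -0.0, -0.1]
width: 25.2
turn [-0.   -0.04  0.04] shift_cm [-0.01  0.02  0.03] pos [557.  303.8  88. ] j [ 0.18  0.57 -0.96  1.62  0.49  1.21 -1.02] t 59.95 w 25.2 F [ 0.3 -0.  -0.1]
```

```bash
python3 -m pendant '[[0,0,0,0,0,-0.5,0.15],[0,0,0,0,0,-1.5,0.15],[0,0,0,0,0,-3,0.15],[0,0,0,0,0,-5,0.15],[0,0,0,0,0,-7,0.15],[0,0,0,0,0,-9,0.15],[0,0,0,0,0,-11,0.15],[0,0,0,0,0,-12.2,0.15],[0,0,0,0,0,-12.7,0.15],[0,0,0,0,0,-12.7,0.15]]'; python3 go.py 577.3 105.1 215 -9.3
```

```text
time_s: 60.95
tool_pos: [557.2, 304.0, 215.7]
eef_rot: [0.756, 0.654, 0.001, -0.0]
wrist_force: [0.6, 1.5, -1.4]
width: 25.1
turn [ 0.06 -0.07  1.05] shift_cm [-19.39   4.84   0.05] pos [557.2 304.  215.7] j [ 0.21  0.47 -1.02  1.47  0.4   1.42 -0.96] t 60.95 w 25.1 F [ 0.6  1.5 -1.4]
```

```bash
python3 -m pendant '[[0,0,0,-1.5,0.4,0,0.15],[0,0,0.2,-4,1,0,0.15],[0,0,0.4,-7,1.75,0,0.15],[0,0,0.6,-10.5,2.6,0,0.15],[0,0,0.8,-14,3.5,0,0.15],[0,0,1,-17,4.2,0,0.15],[0,0,1,-18.8,4.7,0,0.15],[0,0,1,-19.4,4.85,0,0.15],[0,0,1,-19.4,4.85,0,0.15],[0,0,1,-19.4,4.85,0,0.15]]'; python3 go.py 577.3 105.1 102 -9.3
```

```text
time_s: 61.95
tool_pos: [576.8, 106.8, 215.3]
eef_rot: [0.761, 0.649, 0.001, -0.001]
wrist_force: [0.5, 1.0, -1.4]
width: 25.1
turn [ 0.01 -0.14  0.16] shift_cm [-0.19  0.08 11.32] pos [576.8 106.8 215.3] j [ 0.61  0.34 -1.03  1.59  0.3   1.38 -0.61] t 61.95 w 25.1 F [ 0.5  1.  -1.4]
```

```bash
python3 -m pendant '[[0,0,0.1,-0.1,0.05,0.5,0.15],[0,-0.1,0.1,-0.1,0.05,2,0.15],[0,-0.1,0.1,-0.1,0.05,4,0.15],[0,-0.1,0.1,-0.1,0.05,6,0.15],[0,-0.1,0.1,-0.1,0.05,8,0.15],[0,-0.1,0.1,-0.1,0.05,9.5,0.15],[0,-0.1,0.1,-0.1,0.05,10.5,0.15],[0,-0.1,0.1,-0.1,0.05,11,0.15],[0,-0.1,0.1,-0.1,0.05,11.3,0.15],[0,-0.1,0.1,-0.1,0.05,11.3,0.15]]'; python3 go.py 577.3 105.1 95 -9.3
python3 - <<'E'
from h import *
s=arm.get_image("side")
crop(s,265,160,375,265,6,"d7s.png")
E
```

```text
time_s: 62.95
tool_pos: [577.4, 106.1, 102.5]
eef_rot: [0.762, 0.648, 0.0, -0.0]
wrist_force: [0.0, 0.3, -0.9]
width: 25.2
turn [ 0.03 -0.05  0.06] shift_cm [-0.1   0.01  0.75] pos [577.4 106.1 102.5] j [ 0.56  0.44 -0.97  1.73  0.39  1.18 -0.68] t 62.95 w 25.2 F [ 0.   0.3 -0.9]
```

View pics/d7s.png

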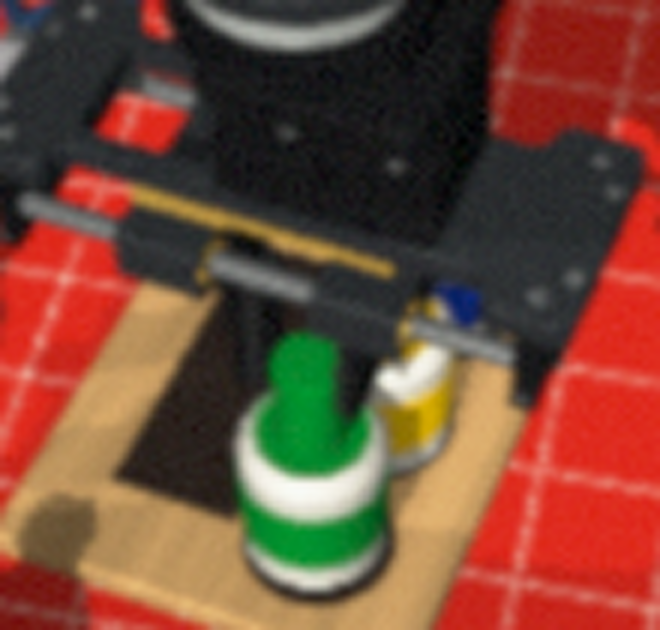

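```bash
python3 -m pendant '[[0,0,0,-0.1,0,0.2,0.15],[0,0,0,-0.1,0,0.45,0.15],[0,0,0,-0.1,0,0.65,0.15],[0,0,0,-0.1,0,0.74,0.15],[0,0,0,-0.1,0,0.74,0.2],[0,0,0,-0.1,0,0.74,0.3],[0,0,0,-0.1,0,0.74,0.42],[0,0,0,-0.1,0,0.74,0.5],[0,0,0,-0.1,0,0.74,0.55],[0,0,0,-0.1,0,0.74,0.55]]'; python3 go.py 577.3 105.1 95 -9.3
```

```text
time_s: 64.0
tool_pos: [577.6, 105.2, 95.6]
eef_rot: [0.762, 0.648, 0.001, 0.0]
wrist_force: [0.4, -0.1, 0.5]
width: 45.9
turn [ 0.08 -0.05  0.06] shift_cm [-0.01 -0.03  0.06] pos [577.6 105.2  95.6] j [ 0.56  0.45 -0.97  1.73  0.4   1.17 -0.68] t 64.0 w 45.9 F [ 0.4 -0.1  0.5]
```

```bash
python3 -m pendant '[[0,0,0,0,0,-1.5,0.55],[0,0,0,0,0,-4,0.55],[0,0,0,0,0,-8,0.55],[0,0,0,0,0,-12,0.55],[0,0,0,-4,0.8,-14,0.55],[0,0,0,-8.5,1.6,-14,0.55],[0,0,0,-13,2.5,-14,0.55],[0,0,0,-17.5,3.4,-14,0.55],[0,0,0,-22,4.2,-14,0.55],[0,0,0,-26,5,-14,0.55]]'; python3 -m pendant '[[0,0,0,-3,1,0,0.55],[0,0,0,-6,2,0,0.55],[0,0,0,-9,3,0,0.55],[0,0,0,-12,4,0,0.55],[0,0,0,-14,4,0,0.55],[0,0,0,-16,4,0,0.55],[0,0,0,-16,4,0,0.55],[0,0,0,-16,4,0,0.55],[0,0,0,-16,4,0,0.55],[0,0,0,-16,4,0,0.55]]'
python3 - <<'E'
from h import *
s=arm.get_image("side");t=arm.get_image("top")
cv2.imwrite("pics/e1t.png",t["image"]);cv2.imwrite("pics/e1s.png",s["image"])
a=cv2.imread("pics/top0.png")
f=lambda im:cv2.resize(im[150:242,235:342],None,fx=3.5,fy=3.5,interpolation=cv2.INTER_CUBIC)
cv2.imwrite("pics/e1cmp.png",np.hstack([f(a),f(t["image"])]))
d0=a
for n,(lo,hi) in COL.items():
  for nm,im in(("t0",a),("t1",t["image"]),("s0",cv2.imread("pics/side0.png")),("s1",s["image"])):
    H=cv2.cvtColor(im,cv2.COLOR_BGR2HSV);m=(H[...,0]>=lo)&(H[...,0]<=hi)&(H[...,1]>150)&(H[...,2]>60)
    r=np.zeros_like(m)
    if nm[0]=="t": r[185:235,240:330]=1
    else: r[165:285,295:365]=1
    M=cv2.moments((m&r).astype(np.uint8),True);print(n,nm,round(M["m10"]/M["m00"],2),round(M["m01"]/M["m00"],2),M["m00"])
E
```

```text
time_s: 65.0
tool_pos: [584.8, -162.3, 236.9]
eef_rot: [0.762, 0.647, 0.001, 0.001]
wrist_force: [0.6, 0.2, -0.6]
width: 47.8
time_s: 66.0
tool_pos: [598.9, -324.6, 237.4]
eef_rot: [0.761, 0.648, 0.001, 0.001]
wrist_force: [0.2, -0.5, -0.7]
width: 48.1
green t0 258.54 199.26 181.0
green t1 258.51 199.19 183.0
green s0 316.9 236.24 436.0
green s1 316.68 235.94 443.0
yellow t0 284.34 204.75 214.0
yellow t1 284.58 204.1 197.0
yellow s0 329.77 213.61 392.0
yellow s1 329.22 213.32 390.0
blue t0 311.19 207.65 211.0
blue t1 311.31 207.64 211.0
blue s0 338.49 192.59 283.0
blue s1 338.5 192.94 284.0
```

View pics/e1t.png

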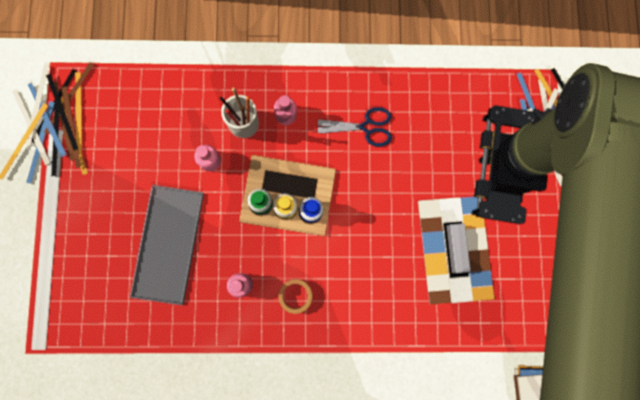

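View pics/e1s.png

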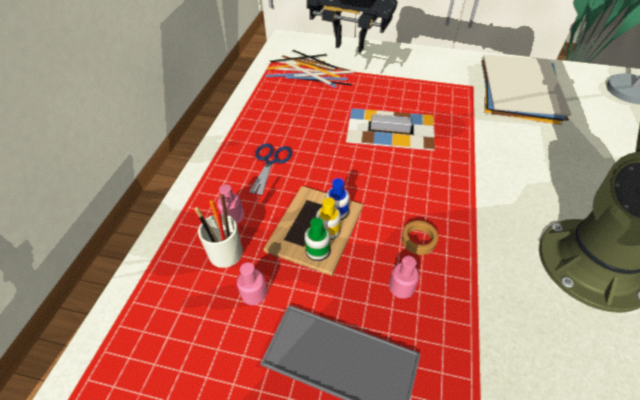

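View pics/e1cmp.png

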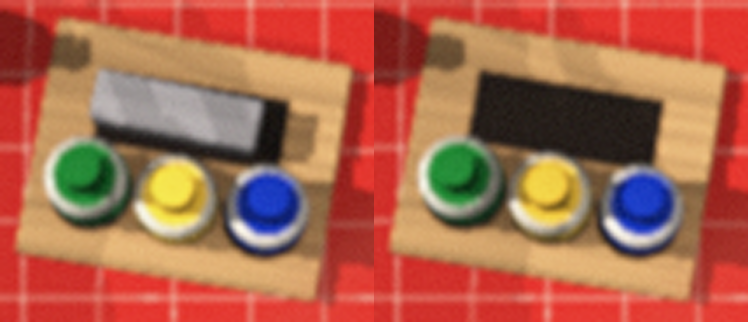

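All three pots are back upright, with colour centroids within 0.7 px (about 1.5 mm) of the start in both views. The bystanders haven't moved, the weight is on the strip and the arm is clear. Handing in.

Run:
```python
from bench import arm
print(arm.close_job())
```

```text
the job is handed in; nothing more can be done
None
```

I moved the three pots upright into the tray, laid the weight on the black strip, then put each pot back on its own patch, and handed the job in at about 66 s of the 136 s allowed.

**Last checks:**
- **Pots:** all stand upright, with colour centroids within 0.7 px (about 1.5 mm) of their starting positions in both cameras.
- **Weight:** by eye-read margins it is centred on the strip to roughly 1–2 mm. It lies at about 5.4° against the strip's 4.9°. The automatic mask for the weight's top face failed, so these figures come from corners and margins I read off the picture by hand.
- **Bystanders:** the tape roll, scissors, pencil cup and pink look-alikes look unmoved in both views, though I did not measure them.

**What went wrong or disagreed:**
- **First grip on the weight:** it slipped off. The weight moved under 1 mm, by which time all the pots were already in the tray, and a deeper, firmer grip held.
- **Cameras:** the two views disagree by about 3 mm in x. I relied on the top view and the arm's own positions.

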